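# Put the luthier's tools into their fitted rests

### The job

Put the four tools away in their fitted dark walnut rests: lay the finger plane and the sanding block upright and flat on the cork floor of the pocket cut to the size of each, and hang each spool clamp over the V-saddle that just fits between its two discs, with the threaded rod lying right down in the V. Leave the glue bottle and the varnish jar standing where they are.

Things in the scene. Friction and masses are not known exactly. Their poses are not given: they have to be found in the camera images.
- finger_plane: Small bronze finger plane with a pale metal blade and dark wedge on top, 27 x 60 x 36 mm, 180 g, standing on its sole. Sides are straight and upright up to 21 mm height, about 25 mm across. Origin: centre of the underside; x across (grip across x), y along, z up.
- sanding_block: Plain dark brown sanding block, 39 x 72 x 27 mm, 50 g, lying flat. Origin: centre of the underside; x across the 39 mm width (grip across x), y along the 72 mm length, z up.
- short_clamp_mid (a point): The shorter spool clamp, 115 mm long, 60 g, lying: 6 mm rod along y with two wooden discs (31 mm diameter, 18 mm thick), 38 mm apart inside, disc centres at y = +28 and -28 mm; wing nut (35 mm) just outside the -y disc. Grip across the +y disc (along x). Fits its saddle either way round. This point: on the rod axis midway between the discs, 15.5 mm above the bench; z up at the start (it can roll about y).
- long_clamp_mid (a point): The longer spool clamp, 135 mm long, 60 g, lying: 6 mm rod along y with two wooden discs (31 mm diameter, 18 mm thick), 58 mm apart inside, disc centres at y = +38 and -38 mm; wing nut (35 mm) just outside the -y disc. Grip across the +y disc (along x). Fits its saddle either way round. This point: on the rod axis midway between the discs, 15.5 mm above the bench; z up at the start (it can roll about y).
- plane_rest: Rest of the finger plane (the smaller pocket): dark walnut block 55 x 88 x 22 mm, fixed. Pocket 35 mm (x) by 68 mm (y), cork floor 8 mm above the bench, walls to 22 mm, mouth bevelled 5 mm outward over the top 6 mm. A 44 mm wide finger channel at floor level crosses the middle along x, through both long walls. Origin: centre of the underside; y along the pocket, z up.
- block_rest: Rest of the sanding block (the larger pocket): dark walnut block 67 x 100 x 22 mm, fixed. Pocket 47 mm (x) by 80 mm (y), cork floor 8 mm above the bench, walls to 22 mm, mouth bevelled 5 mm outward over the top 6 mm. A 44 mm wide finger channel at floor level crosses the middle along x, through both long walls. Origin: centre of the underside; y along the pocket, z up.
- narrow_saddle: The narrower V-saddle: dark walnut, fixed, 30 mm long (y). Foot 88 mm (x), 7 mm thick; block 52 mm wide (x), 40 mm high, with a 90 degree V-groove along y (28 mm wide at the top); end faces lean in 6 mm over the top 14 mm. The seated rod's axis lies mid-groove, 30 mm above the bench. Origin: centre of the underside; y along the groove, z up. It belongs to the shorter clamp.
- wide_saddle: The wider V-saddle: dark walnut, fixed, 50 mm long (y). Foot 88 mm (x), 7 mm thick; block 52 mm wide (x), 40 mm high, with a 90 degree V-groove along y (28 mm wide at the top); end faces lean in 6 mm over the top 14 mm. The seated rod's axis lies mid-groove, 30 mm above the bench. Origin: centre of the underside; y along the groove, z up. It belongs to the longer clamp.
- glue_bottle: Bystander: white squeeze bottle with an orange pointed cap, 49 mm diameter, 156 mm high, standing loose behind the white power strip (36 mm high); a desk lamp's upright arm rises to the left of it, behind the strip's left end: keep clear of it. Origin: centre of the underside, z up. Not to be disturbed.
- varnish_jar: Bystander: brown glass jar with a black lid, 56 mm diameter, 82 mm high, standing loose. Origin: centre of the underside, z up. Not to be disturbed.
Mind the look-alikes: they are no part of the job. Leave any pink look-alike of the sanding_block alone.

How it is judged (in metres and radians):
At the end, for the whole second after the job is handed in: Plane and sanding block lie flat on the floor of their own pockets (10 mm of centre, 3 mm in height, 0.25 rad); each clamp straddles its own saddle, rod in the V (middle within 10 mm sideways, 4 mm in height, 0.15 rad); all at rest; glue bottle and jar upright within 30 mm of their start (horizontal distance between finger_plane and plane_rest below 0.01 m and z of finger_plane in the frame of plane_rest below 0.011 m and angle between each of finger_plane, sanding_block's own z axis and vertical below 0.12 rad and angle between the y axis of finger_plane and the y axis of plane_rest, either way round below 0.25 rad and linear speed of each of finger_plane, sanding_block below 0.02 m/s and angular speed of each of finger_plane, sanding_block below 0.2 rad/s and horizontal distance between sanding_block and block_rest below 0.01 m and z of sanding_block in the frame of block_rest below 0.011 m and angle between the y axis of sanding_block and the y axis of block_rest, either way round below 0.25 rad and horizontal distance between short_clamp_mid and narrow_saddle below 0.01 m and z of short_clamp_mid in the frame of narrow_saddle between 0.026 and 0.034 m and angle between the y axis of short_clamp_mid and the y axis of narrow_saddle, either way round below 0.15 rad and horizontal distance between long_clamp_mid and wide_saddle below 0.01 m and z of long_clamp_mid in the frame of wide_saddle between 0.026 and 0.034 m and angle between the y axis of long_clamp_mid and the y axis of wide_saddle, either way round below 0.15 rad and distance of each of glue_bottle, varnish_jar from where it was at the start of the episode below 0.03 m and angle between each of glue_bottle, varnish_jar's own z axis and vertical below 0.15 rad); the robot touches nothing.
It fails at once if the glue bottle or the varnish jar is knocked over or pushed away (angle between any of glue_bottle, varnish_jar's own z axis and vertical above 0.35 rad or distance of any of glue_bottle, varnish_jar from where it was at the start of the episode above 0.05 m).
It also fails if it takes over 128 s, if anything falls off the work surface, if the arm or the gripper's body presses on something with over 40 N, if the wrist force passes 120 N, or if a joint passes its speed limit or range.

### The arm

A 6-joint arm with a two-finger parallel gripper is mounted at the origin on the work surface; the furniture and walls round the work are solid. World frame = base frame: x ahead of the robot, y to its left, z up, the work surface at z = 0. Lengths are in mm, angles in rad, forces in N, time in s.
With the tool pointing down it reaches from about 350 to 875 mm from the base axis. Payload 4.2 kg.
Tool frame: the origin (TCP) lies on the centre line of the jaws, within the pads' length; the fingertips stand 25 mm ahead of it and the grasp point (between the pads) lies 6 mm ahead of it; z points along the fingers, y is the line along which they close (so a half turn about z gives the same grasp; the last joint's range is limited). The gripper opens to 85 mm and grips with 20 to 120 N. Pads are 22 mm wide; open, the fingers measure 114 mm over their backs; the gripper's body (76 mm by 85 mm) begins 54 mm behind the grasp point. The pads swing forward as they close: fully open they stand 13 mm farther back than shut.
Start: joints at [1.596, 0.385, 0.008, 0, -1.194, -0.259], TCP at [144.766, 607.982, 256.312] pointing down, gripper open.
Joint ranges: [-3.14, 3.14], [-1.21, 2.06], [-1.07, 1.41], [-3.16, 2.05], [-2.99, -0.16], [-3.1, 3.1]. Speed limits (rad/s): [2.79, 2.79, 3.14, 3.14, 3.14, 3.14].

### API

Orientations are given as a 3x3 rotation matrix whose columns are the frame's x, y, z axes.
In Python, from rig import robot, optics, finder gives the robot as it stands. The module is installed in compiled form; this text tells all that it offers.
- The arm moves only by the tool step_arm, never from a script. Its argument "motion" is a list of rows, each a list of 2 entries, a list of its own where there are three numbers: the shift along the tool's x, y, z in units of 60 mm (1.0 is 60 mm), then the turn, a rotation vector about the tool's x, y, z in units of 10 degrees (1.0 is 10 degrees). In form: [[[tx, ty, tz], [ax, ay, az]], ...]. A call has exactly 5 rows; each row is the pose to reach, as a shift and turn from the pose commanded when the call began, along the tool's axes at that moment; what a row does not reach only later rows make up. A row lasts 1/8 s, in which the tool goes at most 62.5 mm and 10.7 degrees, less where a joint would pass 70% of its speed; a pose out of reach is approached as far as the arm can. A call with a gripper value outside its range is refused whole. "gripper" is the closure in counts, from 0 (fully open) to 255 (shut), set as the call begins (left out, the last holds). The fingers move at their own pace and stop on an object; the grip force is fixed at half the most. Time passes only in rows, so rows that repeat a pose let the fingers close, or fill a call up. It gives the time, the measured TCP pose, the force, the opening and the grip force at its end, in the units of the state.
- robot.get_obs(): the state, without advancing time (a new reading comes with each control period).
- optics.capture(name): name is "scene" or "top" or "wrist"; returns the picture (480x640x3 uint8, blue, green, red); there is no depth.
- optics.camera_model(name): a dict with "mtx" (3x3 intrinsics, pixels), "R" (3x3) and "t" (3): a world point X has camera coordinates R X + t. Camera axes: x right, y down, z forward; pixel columns grow to the right and rows downward; lengths in mm; the calibration is good to about 2 mm. A picture is of the moment at which its call begins: read the wrist's pose just before it. camera_model takes no time and is no camera call; for the wrist camera it gives the pose at the moment of the call.
- robot.finish_job(): hands the job in; it is judged then, once.
Trained networks look in the newest picture that a camera, given by its name, has taken for a name from the list of things; names that differ only in an ending like _2 or _b are one class to them, and where a whole thing is asked for, a point or a joint stands for the part that bears it (a point fixed in the world has none). Each returns a list of dicts, best first, with "p" (0 to 1); they miss things now and then, are a little off and sometimes report something else, mostly with a low value. They report only what shows in the picture. A call takes as long as a camera call. They do not tell look-alikes from the thing itself.
- finder.find_in(query, camera): "extent" ([left, top, right, bottom] in pixels, round what is visible of it).
- finder.silhouettes(query, camera): "region" (480x640 bool, what is visible of it) and "extent" ([left, top, right, bottom] in pixels, round what is visible of it).
- finder.landmark_of(query, camera): "point" ([column, row] in pixels: a listed point, or the origin of a listed thing).
The state is a dict: "time_s": time; "joint_positions": joint angles; "qd": joint speeds; "joint_torque": joint torques, N m; "tcp_pos": TCP position; "tcp_rot": TCP orientation; "wrist_force": force on the tool from outside, world axes, zero at the start; "torque": the same for the moment, N m; "gripper_width": finger opening in mm; "finger_force": force on a finger pad.
Only numpy, scipy, OpenCV 4.12 (cv2) and the standard library are available. Lean on these libraries where they do the work, as an engineer would, in place of code of your own. Each camera call takes 0.05 s, during which the arm holds its last target. There are 200 camera calls.

## Working session

There is one attempt and no reset: what is moved stays moved. The work goes in short steps, Python scripts to look and compute and a tool call to move; the robot and the scene stay as the last step left them, time stands still between calls to the robot, and variables do not carry over. Pictures are saved under pics/ and viewed, at most 14 in all, crops included, and the job is handed in when it is done.

Besides the shell and the picture viewer there is one more tool, called after ">>>" by a JSON object that holds its "api" and its "payload". step_arm: Moves the arm, as the interface text tells. Its arguments: {"type":"object","properties":{"motion":{"type":"array"},"gripper":{"type":"number"}},"required":["motion"]}

```bash
mkdir -p pics; cat > h.py <<'E'
import numpy as np, cv2
from rig import robot, optics, finder
def proj(cam,X):
    m=optics.camera_model(cam); c=np.array(m["R"])@np.array(X,float)+np.array(m["t"]).ravel(); p=np.array(m["mtx"])@c; return p[:2]/p[2]
def ray(cam,px,z,m=None):
    m=m or optics.camera_model(cam); R=np.array(m["R"]);t=np.array(m["t"]).ravel()
    d=R.T@np.linalg.solve(np.array(m["mtx"]),[px[0],px[1],1.]); o=-R.T@t
    return o+d*(z-o[2])/d[2]
E
python3 - <<'E'
from h import *
np.set_printoptions(precision=1,suppress=True)
o=robot.get_obs();print(o["time_s"],o["tcp_pos"],np.round(o["tcp_rot"],3).tolist(),o["gripper_width"])
for c in ["scene","top","wrist"]:
    im=optics.capture(c);cv2.imwrite(f"pics/{c}0.png",im)
    m=optics.camera_model(c);R=np.array(m["R"]);print(c,"cam at",-R.T@np.array(m["t"]).ravel(),"f",m["mtx"][0][0],"axis",R[2])
zs=dict(finger_plane=0,sanding_block=0,short_clamp_mid=15.5,long_clamp_mid=15.5,plane_rest=0,block_rest=0,narrow_saddle=0,wide_saddle=0,glue_bottle=0,varnish_jar=0)
for n,z in zs.items():
    for c in ["top","scene"]:
        for d in finder.landmark_of(n,c)[:4]:
            print(n,c,round(d["p"],2),np.array(d["point"]),ray(c,d["point"],z)[:2])
E
```

```text
0.0 [144.6 607.5 255.2] [[0.973, -0.232, -0.0], [-0.232, -0.973, -0.002], [0.0, 0.002, -1.0]] 85.27288798148737
scene cam at [-338.8  580.3 1067. ] f 446.370016765521 axis [ 0.6 -0.4 -0.7]
top cam at [ 290.2   45.8 1148.6] f 434.8827227767806 axis [ 0.2  0.  -1. ]
wrist cam at [222.5 588.  373.7] f 420.4332354569549 axis [-0.3  0.1 -1. ]
finger_plane top 0.64 [454.1 237.8] [ 499. -322.]
sanding_block top 0.64 [135.9 310.7] [293.4 514.9]
sanding_block top 0.55 [222.4 293.6] [341.  291.9]
short_clamp_mid top 0.75 [330.8 261.9] [427.1   8.8]
long_clamp_mid top 0.55 [490.7 254.3] [ 453.5 -411.6]
plane_rest top 0.57 [174.6 212. ] [558.5 432.5]
plane_rest scene 0.97 [197.8 280.2] [570.5 435.9]
block_rest top 0.66 [438.1 273. ] [ 403.7 -276. ]
block_rest top 0.22 [329.3 263. ] [426.   12.2]
block_rest scene 0.61 [412.8 221.7] [ 406.  -277.2]
narrow_saddle top 0.86 [189.9 258.1] [433.5 383.1]
narrow_saddle scene 0.39 [230.2 303.2] [439.4 390.2]
wide_saddle top 0.61 [263.7 265. ] [418.  186.2]
wide_saddle scene 0.35 [412.4 221. ] [ 409.3 -278.3]
glue_bottle top 0.91 [286.8 190.8] [622.6 130.3]
glue_bottle scene 0.86 [279.9 233.4] [606.5 130.3]
varnish_jar top 0.57 [319.4 191. ] [623.4  41.3]
varnish_jar scene 0.87 [297.7 222.5] [618.4  54. ]
```

View pics/top0.png

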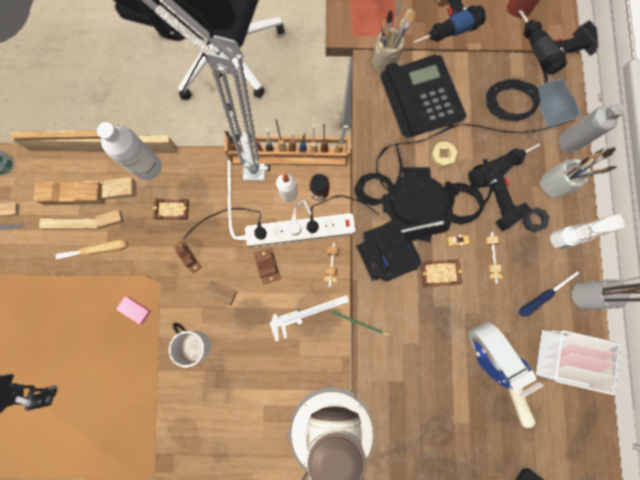

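View pics/scene0.png

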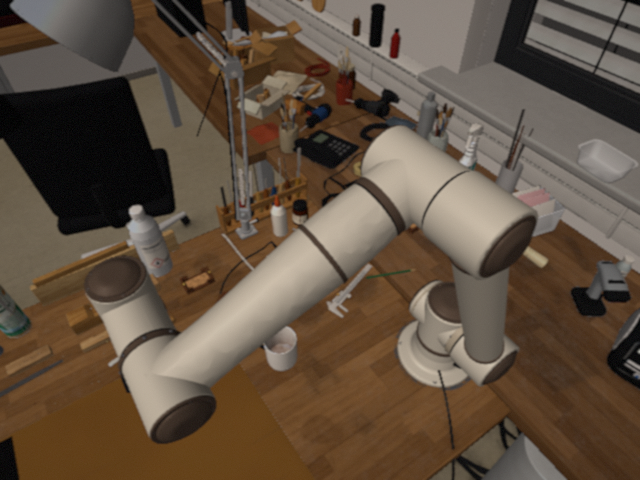

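The top view shows the work: small pocket (171,209), narrow saddle (188,258), wide saddle (266,266), dark block (222,293), pink look-alike (133,310), short clamp (332,264), plane probably (458,240), large pocket (441,272), long clamp (494,258). The scene view is mostly blocked by the arm. I'll enlarge the two areas of the top view.

```bash
python3 - <<'E'
from h import *
np.set_printoptions(precision=1,suppress=True)
im=cv2.imread("pics/top0.png")
a=cv2.resize(im[185:315,140:350],None,fx=3.8,fy=3.8,interpolation=cv2.INTER_CUBIC)
b=cv2.resize(im[225:300,405:515],None,fx=7,fy=7,interpolation=cv2.INTER_CUBIC)
cv2.imwrite("pics/a.png",a);cv2.imwrite("pics/b.png",b)
print(proj("top",[0,0,0]),proj("top",[145,608,255]))
E
```

```text
[332.5 433.1] [ 29.5 385.1]
```

View pics/a.png

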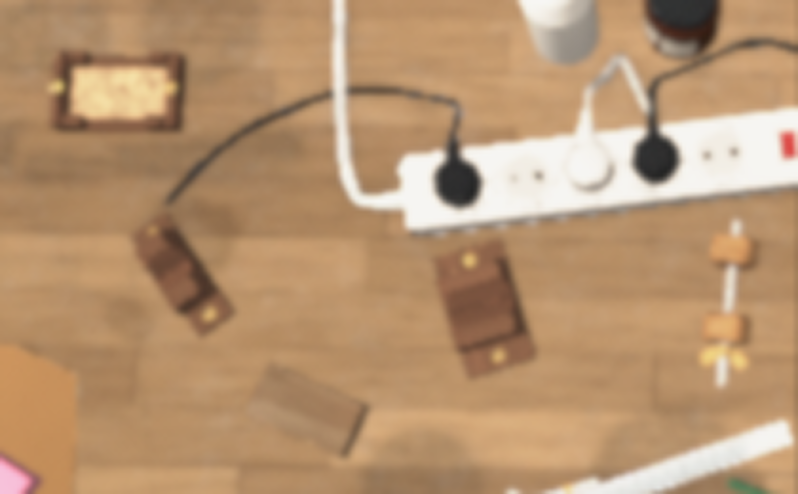

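View pics/b.png

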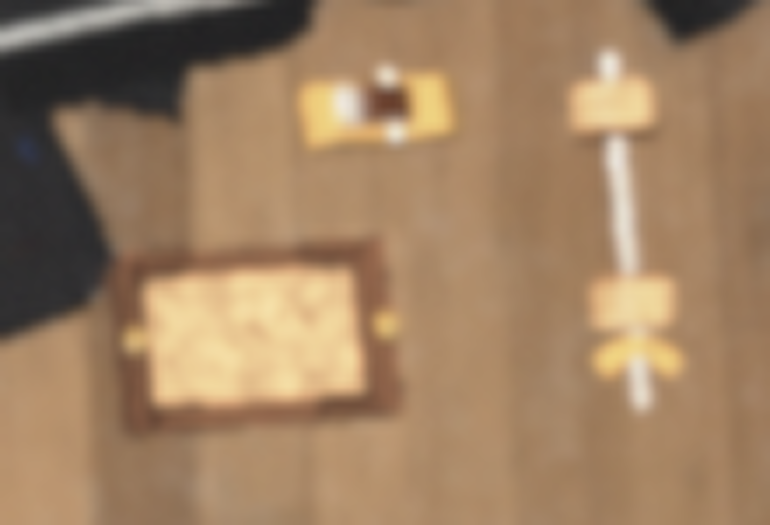

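Crop a (×3.8): small pocket centre at full-picture (171,209), narrow saddle (188,257), wide saddle (267,265), dark block (221,292), short clamp (332,261), with its wing nut at the lower end. Crop b (×7): plane (459,241), large pocket (442,273), long clamp (494,254), wing nut at the lower end. There are two candidates for sanding_block: the pink one (133,310), and the brown one (221,292), which fits "dark brown". I'll work out the world poses next.

```bash
cat >> h.py <<'E'
def go(x,y,z,yg=None,near=None):
    """print tool-axis move from measured pose to TCP x,y,z; yg = grip line direction in deg (tool y), mod 180"""
    o=robot.get_obs();R=np.array(o["tcp_rot"]);p=np.array(o["tcp_pos"])
    from scipy.spatial.transform import Rotation as Ro
    cur=np.degrees(np.arctan2(R[1,1],R[0,1])); q1=np.degrees(np.arctan2(y,x))
    ty=cur if yg is None else None
    if ty is None:
        best=None
        for k in range(-4,5):
            a=yg+180*k; q6=(q1-119.6-(a+90)); q6c=(q6+180)%360-180
            if best is None or abs(q6c)<best[0]-1e-6: best=(abs(q6c),a)
        ty=best[1]
        if near is not None: ty=yg+180*round((near-yg)/180)
    yv=np.array([np.cos(np.radians(ty)),np.sin(np.radians(ty)),0]);zv=np.array([0,0,-1.]);xv=np.cross(yv,zv)
    T=np.stack([xv,yv,zv],1); rv=Ro.from_matrix(R.T@T).as_rotvec()
    s=R.T@(np.array([x,y,z])-p)/60
    print("go",np.round([x,y,z,ty],1),"shift",np.round(s,3).tolist(),"turn",np.round(np.degrees(rv)/10,2).tolist(),"t",round(o["time_s"],2),"pos",np.round(p,1),"q6",round(o["joint_positions"][5],2),"F",np.round(o["wrist_force"],1),"w",round(o["gripper_width"],1))
E
python3 - <<'E'
from h import *
np.set_printoptions(precision=1,suppress=True)
A=lambda x,y:(140+x/3.8,185+y/3.8); B=lambda x,y:(405+x/7,225+y/7)
def quad(n,f,pts,z):
    P=np.array([ray("top",f(*p),z)[:2] for p in pts]); r=cv2.minAreaRect(P.astype(np.float32))
    b=cv2.boxPoints(r);e=[b[1]-b[0],b[2]-b[1]];e=max(e,key=np.linalg.norm)
    print(n,P.mean(0),"size",np.array(r[1]),"long axis deg",np.degrees(np.arctan2(e[1],e[0]))%180)
quad("narrow",A,[(135,235),(160,215),(205,332),(232,308)],5)
quad("wide",A,[(435,252),(497,238),(533,355),(470,377)],5)
quad("prest",A,[(58,52),(183,57),(182,130),(52,128)],22)
quad("brest",B,[(112,255),(382,240),(400,408),(128,432)],22)
quad("plane",B,[(300,85),(447,72),(455,135),(308,150)],20)
quad("block",A,[(270,362),(370,405),(347,455),(250,405)],22)
for n,f,p,q in [("short",A,(732,250),(724,327)),("long",B,(612,106),(632,303))]:
    P,Q=[ray("top",f(*v),20)[:2] for v in(p,q)]; d=P-Q
    print(n,"discs",P,Q,"y axis deg",np.degrees(np.arctan2(d[1],d[0])),np.linalg.norm(d))
E
```

```text
narrow [436.7 386.6] size [86.1 24.5] long axis deg 40.042946
wide [416.8 176.1] size [91.  45.8] long axis deg 17.613941
prest [561.1 434.6] size [90.7 54.6] long axis deg 89.972244
brest [ 402.6 -278.7] size [ 65.8 101.5] long axis deg 94.05481
plane [ 487.6 -328. ] size [24.8 56.4] long axis deg 95.97665
block [344.1 290.1] size [74.8 36.5] long axis deg 67.50106
short discs [455.9   4.4] [402.6   9.4] y axis deg -5.369820618507194 53.579372583573495
long discs [ 490.6 -416.4] [ 416.3 -419.9] y axis deg 2.689055922212718 74.44885570012079
```

```bash
python3 - <<'E'
from h import *
go(344,290,220,157.5)
E
```

```text
go [ 344.   290.   220.  -562.5] shift [4.458, 4.386, 0.605] turn [-0.0, 0.0, 9.91] t 1.15 pos [144.8 608.  256.3] q6 -0.26 F [-1.3  0.2 -0.7] w 85.4
```

```bash
cat >> h.py <<'E'
from scipy.spatial.transform import Rotation as Ro
def plan(*wps,settle=0):
    """wps: (x,y,z,toolY_deg or None). Splits into calls; prints final row of each call (rows = fractions of it)."""
    o=robot.get_obs();R=np.array(o["tcp_rot"]);p=np.array(o["tcp_pos"])
    print("t",round(o["time_s"],2),"pos",np.round(p,1),"q",np.round(o["joint_positions"],2),"F",np.round(o["wrist_force"],1),"w",round(o["gripper_width"],1),"ff",o["finger_force"])
    ty=np.degrees(np.arctan2(R[1,1],R[0,1]))
    for x,y,z,a in wps:
        if a is None:a=ty
        def rot(a):
            yv=np.array([np.cos(np.radians(a)),np.sin(np.radians(a)),0]);zv=np.array([0,0,-1.]);return np.stack([np.cross(yv,zv),yv,zv],1)
        d=np.array([x,y,z])-p; rows=max(np.linalg.norm(d)/55,abs(a-ty)/10,1); n=int(np.ceil(rows/5)); p0=p;a0=ty
        for i in range(1,n+1):
            p1=p0+d*i/n; a1=a0+(a-a0)*i/n; T=rot(a1)
            print("->",np.round([*p1,a1],1),"shift",np.round(R.T@(p1-p)/60,2).tolist(),"turn",np.round(Ro.from_matrix(R.T@T).as_rotvec(degrees=True)/10,2).tolist(),"minrows %.1f"%(rows/n))
            p,R,ty=p1,T,a1
E
python3 - <<'E'
from h import *
plan((344,290,220,-202.5))
E
```

```text
t 1.15 pos [144.8 608.  256.3] q [ 1.6   0.38  0.01  0.   -1.19 -0.26] F [-1.3  0.2 -0.7] w 85.4 ff 0.0
-> [ 244.4  449.   238.2 -152.9] shift [2.23, 2.19, 0.3] turn [-0.0, 0.0, 4.96] minrows 5.0
-> [ 344.   290.   220.  -202.5] shift [3.12, -0.27, 0.3] turn [0.0, 0.0, 4.96] minrows 5.0
```

>>> {"api": "step_arm", "payload": {"motion": [[[0.45, 0.44, 0.06], [0, 0, 1.0]], [[0.9, 0.88, 0.12], [0, 0, 2.0]], [[1.34, 1.31, 0.18], [0, 0, 3.0]], [[1.78, 1.75, 0.24], [0, 0, 4.0]], [[2.23, 2.19, 0.3], [0, 0, 4.96]]], "gripper": 0}}

```text
time_s: 1.78
tcp_pos: [245.0, 448.1, 238.4]
tcp_rot: [[0.449, -0.893, 0.0], [-0.893, -0.449, 0.0], [-0.0, -0.0, -1.0]]
wrist_force: [1.0, -0.8, 0.3]
gripper_width: 85.2
finger_force: 0.0
```

>>> {"api": "step_arm", "payload": {"motion": [[[0.62, -0.05, 0.06], [0, 0, 1.0]], [[1.25, -0.11, 0.12], [0, 0, 2.0]], [[1.87, -0.16, 0.18], [0, 0, 3.0]], [[2.5, -0.22, 0.24], [0, 0, 4.0]], [[3.12, -0.27, 0.3], [0, 0, 4.96]]]}}

```text
time_s: 2.4
tcp_pos: [344.5, 288.7, 220.5]
tcp_rot: [[-0.389, -0.921, 0.001], [-0.921, 0.389, 0.001], [-0.001, -0.0, -1.0]]
wrist_force: [0.1, -0.6, 0.1]
gripper_width: 85.5
finger_force: 0.0
```

```bash
cat >> h.py <<'E'
def sil(n,z,cam="wrist",k=3):
    for d in finder.silhouettes(n,cam)[:k]:
        m=d["region"].astype(np.uint8); cs,_=cv2.findContours(m,cv2.RETR_EXTERNAL,cv2.CHAIN_APPROX_NONE)
        if not cs: continue
        c=max(cs,key=cv2.contourArea).reshape(-1,2).astype(float)
        P=np.array([ray(cam,q,z)[:2] for q in c],np.float32); r=cv2.minAreaRect(P);b=cv2.boxPoints(r);e=max([b[1]-b[0],b[2]-b[1]],key=np.linalg.norm)
        print(n,round(d["p"],2),np.round(d["extent"]),"ctr",np.round(r[0],1),"size",np.round(r[1],1),"long %.1f"%(np.degrees(np.arctan2(e[1],e[0]))%180))
def lm(n,z,cam="wrist",k=2):
    for d in finder.landmark_of(n,cam)[:k]: print("  lm",n,round(d["p"],2),np.round(d["point"]),np.round(ray(cam,d["point"],z)[:2],1))
E
python3 - <<'E'
from h import *
im=optics.capture("wrist");cv2.imwrite("pics/w1.png",im)
sil("sanding_block",27);lm("sanding_block",0)
sil("wide_saddle",5);lm("wide_saddle",0)
sil("narrow_saddle",5);lm("narrow_saddle",0)
E
```

```text
sanding_block 0.64 [294. 158. 347. 255.] ctr [341.8 286.5] size [75.8 37.8] long 68.3
sanding_block 0.6 [432. 377. 457. 440.] ctr [314.  502.3] size [69.9 26.9] long 86.6
sanding_block 0.52 [228. 291. 303. 387.] ctr [428.8 375.6] size [91.5 33.5] long 37.4
  lm sanding_block 0.92 [320. 205.] [342.6 291.7]
  lm sanding_block 0.81 [455. 393.] [293.5 514.9]
wide_saddle 0.98 [108.  37. 235. 166.] ctr [416.7 172.2] size [89.8 57.5] long 17.9
wide_saddle 0.46 [295. 157. 350. 258.] ctr [343.7 295.5] size [80.9 40.9] long 67.5
  lm wide_saddle 0.95 [170. 105.] [419.  176.1]
narrow_saddle 0.66 [230. 292. 304. 392.] ctr [436.2 391.8] size [99.4 37.1] long 38.3
  lm narrow_saddle 0.94 [263. 336.] [437.8 388.9]
  lm narrow_saddle 0.33 [173. 104.] [415.9 177.2]
```

View pics/w1.png

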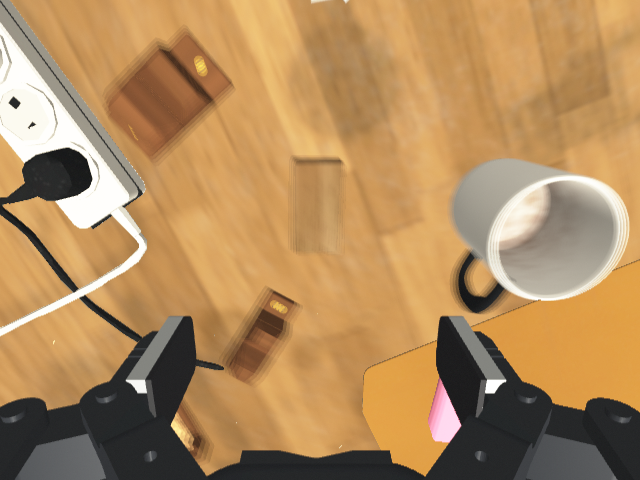

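Wrist view: the brown sanding block is at (318,205), the wide saddle at (168,100), the narrow saddle at (262,335) and the pink look-alike at (445,410). The block pose agrees with the top view.

```bash
python3 - <<'E'
from h import *
optics.capture("wrist")
sil("sanding_block",27,k=1);lm("sanding_block",0,k=1)
sil("wide_saddle",5,k=1);lm("wide_saddle",0,k=1);lm("narrow_saddle",0,k=1)
plan((342,288.5,100,-202),(342,288.5,28,-202))
E
```

```text
sanding_block 0.73 [296. 158. 346. 255.] ctr [341.6 289. ] size [74.  38.3] long 67.1
  lm sanding_block 0.89 [318. 202.] [342.  290.6]
wide_saddle 0.96 [107.  34. 233. 160.] ctr [416.4 170.6] size [88.4 57.2] long 17.9
  lm wide_saddle 0.88 [172. 100.] [415.1 174.1]
  lm narrow_saddle 0.55 [262. 332.] [436.4 384.1]
t 3.05 pos [343.7 290.1 220.3] q [ 1.06  0.12 -0.46 -0.   -1.   -1.46] F [-0.5 -0.3  0.3] w 85.2 ff 0.0
-> [343.5 289.9 205.3 112.5] shift [0.0, 0.0, 0.25] turn [0.0, -0.0, 4.49] minrows 4.5
-> [343.3 289.7 190.2  67.6] shift [0.0, -0.0, 0.25] turn [0.0, 0.0, 4.49] minrows 4.5
-> [343.1 289.5 175.2  22.7] shift [0.0, -0.0, 0.25] turn [0.0, 0.0, 4.49] minrows 4.5
-> [342.9 289.3 160.1 -22.3] shift [-0.0, -0.0, 0.25] turn [0.0, 0.0, 4.49] minrows 4.5
-> [342.6 289.1 145.1 -67.2] shift [-0.0, -0.0, 0.25] turn [0.0, 0.0, 4.49] minrows 4.5
-> [ 342.4  288.9  130.1 -112.1] shift [-0.0, 0.0, 0.25] turn [0.0, 0.0, 4.49] minrows 4.5
-> [ 342.2  288.7  115.  -157.1] shift [-0.0, 0.0, 0.25] turn [0.0, 0.0, 4.49] minrows 4.5
-> [ 342.   288.5  100.  -202. ] shift [0.0, 0.0, 0.25] turn [0.0, 0.0, 4.49] minrows 4.5
-> [ 342.   288.5   28.  -202. ] shift [0.0, 0.0, 1.2] turn [0.0, 0.0, 0.0] minrows 1.3
```

```bash
sed -i 's/        if a is None:a=ty/        a=ty if a is None else a+180*round((ty-a)\/180)/; s/    ty=np.degrees(np.arctan2(R\[1,1\],R\[0,1\]))$/    ty=np.degrees(np.arctan2(R[1,1],R[0,1])); print("q6 here by ty",round(ty))/' h.py; python3 - <<'E'
from h import *
plan((342,288.5,100,-202),(342,288.5,28,-202))
E
```

```text
t 3.05 pos [343.7 290.1 220.3] q [ 1.06  0.12 -0.46 -0.   -1.   -1.46] F [-0.5 -0.3  0.3] w 85.2 ff 0.0
q6 here by ty 157
-> [342.  288.5 100.  158. ] shift [0.04, 0.02, 2.0] turn [0.0, -0.0, -0.05] minrows 2.2
-> [342.  288.5  28.  158. ] shift [0.0, 0.0, 1.2] turn [0.0, 0.0, 0.0] minrows 1.3
```

>>> {"api": "step_arm", "payload": {"motion": [[[0.04, 0.02, 0.7], [0, 0, -0.05]], [[0.04, 0.02, 1.4], [0, 0, -0.05]], [[0.04, 0.02, 2.0], [0, 0, -0.05]], [[0.04, 0.02, 2.5], [0, 0, -0.05]], [[0.04, 0.02, 2.8], [0, 0, -0.05]]]}}

```text
time_s: 3.68
tcp_pos: [341.5, 287.7, 50.9]
tcp_rot: [[-0.376, -0.927, -0.001], [-0.927, 0.376, -0.002], [0.002, 0.0, -1.0]]
wrist_force: [-0.1, -0.2, 0.3]
gripper_width: 85.3
finger_force: 0.0
```

>>> {"api": "step_arm", "payload": {"motion": [[[0, 0, 0.2], [0, 0, 0]], [[0, 0, 0.4], [0, 0, 0]], [[0, 0, 0.4], [0, 0, 0]], [[0, 0, 0.4], [0, 0, 0]], [[0, 0, 0.4], [0, 0, 0]]]}}

```text
time_s: 4.3
tcp_pos: [342.1, 288.3, 28.9]
tcp_rot: [[-0.376, -0.927, 0.001], [-0.927, 0.376, 0.001], [-0.001, -0.0, -1.0]]
wrist_force: [0.8, -0.0, 0.0]
gripper_width: 85.5
finger_force: 0.0
```

>>> {"api": "step_arm", "payload": {"motion": [[[0, 0, 0], [0, 0, 0]], [[0, 0, 0], [0, 0, 0]], [[0, 0, 0], [0, 0, 0]], [[0, 0, 0], [0, 0, 0]], [[0, 0, 0], [0, 0, 0]]], "gripper": 255}}

```text
time_s: 4.92
tcp_pos: [342.1, 288.3, 28.7]
tcp_rot: [[-0.376, -0.927, 0.0], [-0.927, 0.376, 0.001], [-0.001, -0.0, -1.0]]
wrist_force: [-0.8, -0.4, 5.8]
gripper_width: 37.9
finger_force: 61.2
```

```bash
python3 - <<'E'
from h import *
plan((342,288,120,None),(403,-278,220,4))
E
```

```text
t 4.92 pos [342.1 288.3  28.7] q [ 1.07  0.41 -0.69  0.   -0.47 -1.45] F [-0.8 -0.4  5.8] w 37.9 ff 61.22557997703552
q6 here by ty 158
-> [342.  288.  120.  157.9] shift [0.0, -0.0, -1.52] turn [-0.0, 0.0, 0.0] minrows 1.7
-> [362.3  99.3 153.3 166.6] shift [2.79, -1.5, -0.56] turn [0.0, 0.0, -0.87] minrows 3.5
-> [382.7 -89.3 186.7 175.3] shift [2.98, -1.06, -0.56] turn [0.0, 0.0, -0.87] minrows 3.5
-> [ 403. -278.  220.  184.] shift [3.11, -0.59, -0.56] turn [0.0, 0.0, -0.87] minrows 3.5
```

>>> {"api": "step_arm", "payload": {"motion": [[[0, 0, -0.3], [0, 0, 0]], [[0, 0, -0.9], [0, 0, 0]], [[0, 0, -1.6], [0, 0, 0]], [[0, 0, -2.3], [0, 0, 0]], [[0, 0, -2.8], [0, 0, 0]]]}}

```text
time_s: 5.55
tcp_pos: [341.8, 287.9, 197.8]
tcp_rot: [[-0.376, -0.926, 0.001], [-0.926, 0.376, 0.001], [-0.001, 0.0, -1.0]]
wrist_force: [0.1, 0.3, -1.1]
gripper_width: 37.7
finger_force: 60.7
```

>>> {"api": "step_arm", "payload": {"motion": [[[0.56, -0.3, -0.1], [0, 0, -0.17]], [[1.12, -0.6, -0.2], [0, 0, -0.35]], [[1.67, -0.9, -0.3], [0, 0, -0.52]], [[2.23, -1.2, -0.35], [0, 0, -0.7]], [[2.79, -1.5, -0.4], [0, 0, -0.87]]]}}

```text
time_s: 6.18
tcp_pos: [361.8, 97.6, 220.0]
tcp_rot: [[-0.231, -0.973, -0.001], [-0.973, 0.231, -0.0], [0.0, 0.001, -1.0]]
wrist_force: [0.1, 0.8, -0.9]
gripper_width: 37.4
finger_force: 60.7
```

>>> {"api": "step_arm", "payload": {"motion": [[[0.6, -0.21, 0], [0, 0, -0.17]], [[1.19, -0.42, 0], [0, 0, -0.35]], [[1.79, -0.64, 0], [0, 0, -0.52]], [[2.38, -0.85, 0], [0, 0, -0.7]], [[2.98, -1.06, 0], [0, 0, -0.87]]]}}

```text
time_s: 6.8
tcp_pos: [382.3, -90.9, 219.9]
tcp_rot: [[-0.081, -0.997, -0.001], [-0.997, 0.081, 0.0], [-0.0, 0.001, -1.0]]
wrist_force: [0.6, 0.8, -1.2]
gripper_width: 37.6
finger_force: 60.6
```

>>> {"api": "step_arm", "payload": {"motion": [[[0.7, -0.13, 0], [0, 0, -0.2]], [[1.4, -0.27, 0], [0, 0, -0.4]], [[2.1, -0.4, 0], [0, 0, -0.6]], [[2.7, -0.51, 0], [0, 0, -0.75]], [[3.11, -0.59, 0], [0, 0, -0.87]]]}}

```text
time_s: 7.42
tcp_pos: [402.3, -279.9, 219.4]
tcp_rot: [[0.069, -0.998, -0.001], [-0.998, -0.069, 0.001], [-0.001, 0.001, -1.0]]
wrist_force: [0.1, 1.0, -0.4]
gripper_width: 37.6
finger_force: 60.6
```

```bash
python3 - <<'E'
from h import *
import time
optics.capture("wrist")
im=optics.capture("wrist");cv2.imwrite("pics/w2.png",im)
sil("block_rest",22,k=2);lm("block_rest",0)
sil("finger_plane",20,k=2);lm("finger_plane",0)
lm("long_clamp_mid",15.5)
plan((403,-278,60,4))
E
```

```text
block_rest 0.98 [266. 141. 362. 237.] ctr [ 404.  -293.1] size [66.8 77.2] long 94.8
  lm block_rest 0.9 [314. 204.] [ 403.2 -277.3]
finger_plane 0.78 [181.  90. 226. 174.] ctr [ 490.  -330.7] size [32.  58.1] long 95.8
  lm finger_plane 0.65 [210. 132.] [ 488.2 -328.5]
  lm long_clamp_mid 0.55 [257.   3.] [ 452.3 -418.1]
t 7.78 pos [ 402.5 -277.7  220.2] q [-0.27  0.19 -0.37 -0.   -1.01  0.34] F [ 0.7 -0.4 -1.2] w 37.8 ff 60.616915225982666
q6 here by ty -176
-> [ 403. -278.   60. -176.] shift [0.01, -0.01, 2.67] turn [0.0, 0.0, 0.0] minrows 2.9
```

View pics/w2.png

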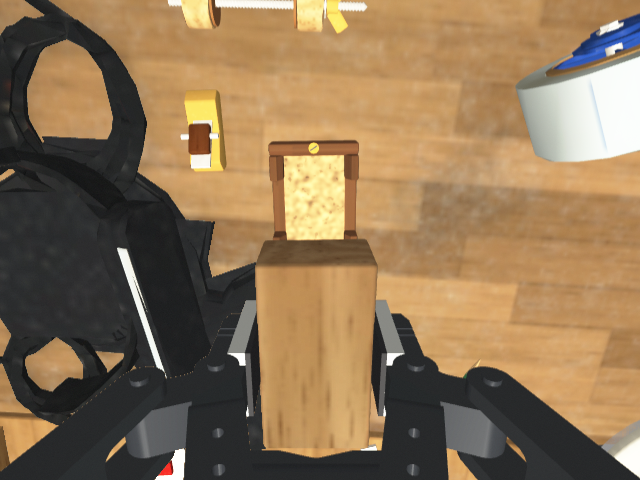

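The held block fills (258–377, 240–450). The pocket's far rim is at row 142, cols 269–358. The plane is at (205,131) and the long clamp along row 8.

```bash
python3 - <<'E'
from h import *
r=lambda u,v,z:np.round(ray("wrist",(u,v),z)[:2],1)
print("rest far rim",r(269,142,22),r(358,142,22)," sides lower",r(274,235,22),r(357,235,22))
print("block top far",r(258,265,218.5),r(376,265,218.5),"near",r(264,450,218.5),r(369,450,218.5))
print("cork",r(284,155,8),r(345,155,8),r(288,240,8),r(345,240,8))
E
```

```text
rest far rim [ 440.3 -326.1] [ 374.9 -330.8]  sides lower [ 433.7 -254.3] [ 368.2 -259. ]
block top far [ 422.3 -309.3] [ 386.2 -311.9] near [ 418.1 -237.7] [ 380.4 -240.4]
cork [ 429.8 -315.6] [ 382.5 -319. ] [ 423.1 -246.2] [ 375.9 -249.6]
```

>>> {"api": "step_arm", "payload": {"motion": [[[0.06, 0.0, 0.7], [0, 0, -0.1]], [[0.06, 0.0, 1.4], [0, 0, -0.1]], [[0.06, 0.0, 2.0], [0, 0, -0.1]], [[0.06, 0.0, 2.4], [0, 0, -0.1]], [[0.06, 0.0, 2.4], [0, 0, -0.1]]]}}

```text
time_s: 8.4
tcp_pos: [402.0, -281.1, 75.1]
tcp_rot: [[0.088, -0.996, -0.004], [-0.996, -0.088, 0.001], [-0.002, 0.004, -1.0]]
wrist_force: [0.3, 0.3, -0.4]
gripper_width: 37.3
finger_force: 60.6
```

```bash
python3 - <<'E'
from h import *
plan((403.8,-280.5,38,5))
E
```

```text
t 8.4 pos [ 402.  -281.1   75.1] q [-0.28  0.38 -0.54 -0.   -0.65  0.37] F [ 0.3  0.3 -0.4] w 37.3 ff 60.643354654312134
q6 here by ty -175
-> [ 403.8 -280.5   38.  -175. ] shift [-0.01, -0.03, 0.62] turn [0.02, 0.01, 0.01] minrows 1.0
```

>>> {"api": "step_arm", "payload": {"motion": [[[-0.01, -0.03, 0.15], [0, 0, 0]], [[-0.01, -0.03, 0.3], [0, 0, 0]], [[-0.01, -0.03, 0.45], [0, 0, 0]], [[-0.01, -0.03, 0.58], [0, 0, 0]], [[-0.01, -0.03, 0.62], [0, 0, 0]]]}}

```text
time_s: 9.02
tcp_pos: [404.9, -281.7, 38.7]
tcp_rot: [[0.087, -0.996, -0.0], [-0.996, -0.087, -0.0], [0.0, 0.0, -1.0]]
wrist_force: [0.8, -1.7, 1.0]
gripper_width: 37.9
finger_force: 60.7
```

>>> {"api": "step_arm", "payload": {"motion": [[[0, 0, 0.02], [0, 0, 0]], [[0, 0, 0.02], [0, 0, 0]], [[0, 0, 0.02], [0, 0, 0]], [[0, 0, 0], [0, 0, 0]], [[0, 0, -0.3], [0, 0, 0]]], "gripper": 90}}

```text
time_s: 9.65
tcp_pos: [403.9, -281.0, 56.5]
tcp_rot: [[0.087, -0.996, -0.003], [-0.996, -0.087, 0.001], [-0.001, 0.003, -1.0]]
wrist_force: [0.6, 0.2, 0.5]
gripper_width: 55.6
finger_force: 0.0
```

>>> {"api": "step_arm", "payload": {"motion": [[[0, 0, -0.4], [0, 0, 0]], [[0, 0, -1.0], [0, 0, 0]], [[0, 0, -1.7], [0, 0, 0]], [[0, 0, -2.3], [0, 0, 0]], [[0, 0, -2.6], [0, 0, 0]]]}}

```text
time_s: 10.28
tcp_pos: [405.3, -281.6, 215.7]
tcp_rot: [[0.087, -0.996, 0.004], [-0.996, -0.087, -0.001], [0.002, -0.004, -1.0]]
wrist_force: [-0.3, -0.3, -0.2]
gripper_width: 55.3
finger_force: 0.0
```

```bash
python3 - <<'E'
from h import *
optics.capture("wrist")
im=optics.capture("wrist");cv2.imwrite("pics/w3.png",im)
sil("sanding_block",35,k=1);lm("sanding_block",8,k=1)
sil("block_rest",22,k=1);lm("block_rest",0,k=1)
sil("finger_plane",20,k=1);lm("finger_plane",0,k=1)
sil("long_clamp_mid",20,k=1);lm("long_clamp_mid",15.5,k=1)
plan((489,-329.5,200,-174))
E
```

```text
sanding_block 0.68 [292. 164. 348. 266.] ctr [ 403.1 -280.8] size [38.5 74.4] long 94.7
  lm sanding_block 0.72 [317. 210.] [ 402.8 -278.5]
block_rest 0.73 [275. 142. 366. 271.] ctr [ 400.3 -282.9] size [ 65.8 100.4] long 94.8
finger_plane 0.78 [190.  90. 236. 170.] ctr [ 484.6 -334. ] size [31.3 57. ] long 95.0
  lm finger_plane 0.86 [215. 132.] [ 485.4 -331.5]
long_clamp_mid 0.58 [180.   0. 379.  32.] ctr [ 440.  -411.4] size [130.1  19.6] long 5.1
  lm long_clamp_mid 0.71 [267.   4.] [ 448.9 -419.4]
t 10.78 pos [ 404.5 -281.3  212.3] q [-0.28  0.2  -0.37 -0.   -1.    0.36] F [ 0.5  0.3 -0.1] w 55.4 ff 0.0
q6 here by ty -175
-> [ 489.  -329.5  200.  -174. ] shift [0.92, -1.33, 0.2] turn [0.01, 0.0, -0.1] minrows 1.8
```

View pics/w3.png

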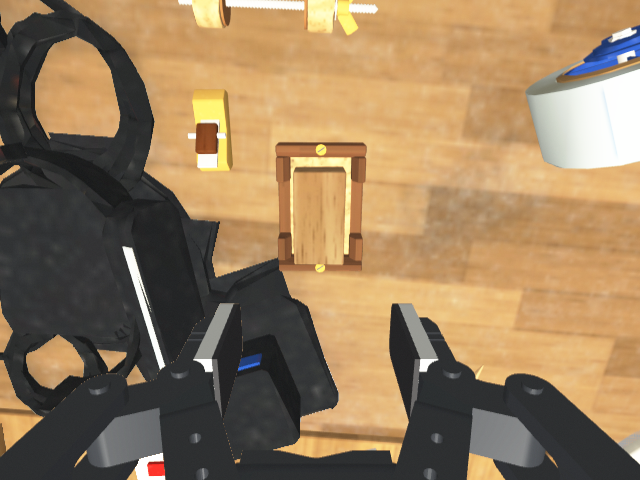

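The block sits in its pocket at (320,215). The plane at (211,131) has about 45 mm free to the headphones on its left, so I'll use a narrow opening there.

>>> {"api": "step_arm", "payload": {"motion": [[[0.3, -0.43, 0.2], [0, 0, -0.1]], [[0.6, -0.87, 0.4], [0, 0, -0.1]], [[0.9, -1.3, 0.6], [0, 0, -0.1]], [[0.9, -1.3, 0.8], [0, 0, -0.1]], [[0.9, -1.3, 0.8], [0, 0, -0.1]]], "gripper": 135}}

```text
time_s: 11.4
tcp_pos: [485.8, -327.8, 163.3]
tcp_rot: [[0.104, -0.995, -0.004], [-0.995, -0.104, 0.002], [-0.002, 0.004, -1.0]]
wrist_force: [-0.4, 0.4, -0.3]
gripper_width: 40.2
finger_force: 0.0
```

```bash
python3 - <<'E'
from h import *
optics.capture("wrist")
im=optics.capture("wrist");cv2.imwrite("pics/w4.png",im)
sil("finger_plane",20,k=1);lm("finger_plane",0,k=1)
sil("long_clamp_mid",20,k=1);lm("long_clamp_mid",15.5,k=1)
plan((488,-330.5,25,-174))
E
```

```text
finger_plane 0.81 [292. 174. 330. 263.] ctr [ 491.2 -335.4] size [26.3 60. ] long 96.1
  lm finger_plane 0.71 [313. 215.] [ 489.  -332.1]
long_clamp_mid 0.57 [289.  49. 514. 118.] ctr [ 447.  -422.9] size [133.7  33.1] long 3.1
  lm long_clamp_mid 0.65 [385.  85.] [ 455.2 -421.6]
t 11.7 pos [ 487.1 -328.2  166.1] q [-0.32  0.4  -0.21  0.   -0.96  0.42] F [-0.4 -0.   0.5] w 40.2 ff 0.0
q6 here by ty -174
-> [ 488.  -330.5   25.  -174. ] shift [0.04, -0.01, 2.35] turn [-0.01, -0.0, 0.0] minrows 2.6
```

View pics/w4.png

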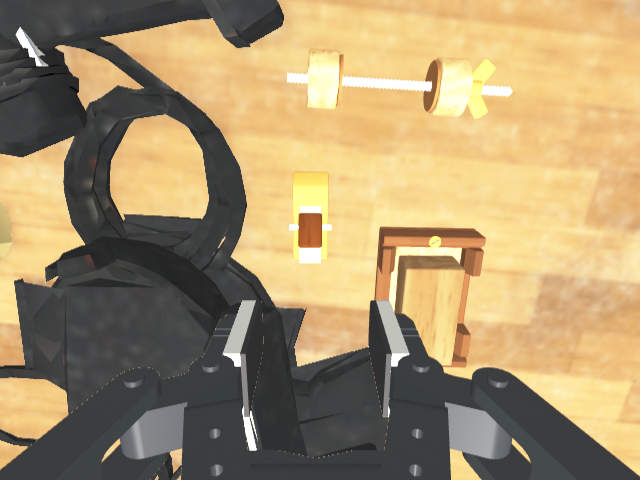

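>>> {"api": "step_arm", "payload": {"motion": [[[0.08, -0.02, 0.6], [0, 0, 0]], [[0.08, -0.02, 1.2], [0, 0, 0]], [[0.08, -0.02, 1.8], [0, 0, 0]], [[0.08, -0.02, 2.15], [0, 0, 0]], [[0.08, -0.02, 2.3], [0, 0, 0]]]}}

```text
time_s: 12.32
tcp_pos: [488.4, -332.8, 26.3]
tcp_rot: [[0.105, -0.995, -0.001], [-0.995, -0.105, 0.0], [-0.001, 0.001, -1.0]]
wrist_force: [-0.6, 0.2, 0.4]
gripper_width: 40.2
finger_force: 0.0
```

>>> {"api": "step_arm", "payload": {"motion": [[[0, 0, 0], [0, 0, 0]], [[0, 0, 0], [0, 0, 0]], [[0, 0, 0], [0, 0, 0]], [[0, 0, 0], [0, 0, 0]], [[0, 0, 0], [0, 0, 0]]], "gripper": 255}}

```text
time_s: 12.95
tcp_pos: [489.0, -333.0, 27.6]
tcp_rot: [[0.105, -0.994, 0.0], [-0.994, -0.105, -0.0], [0.0, -0.0, -1.0]]
wrist_force: [0.4, 0.0, 0.3]
gripper_width: 21.3
finger_force: 61.3
```

```bash
python3 - <<'E'
from h import *
plan((490,-330,260,None),(450,0,260,178),(500,380,240,180),(561,435,240,180))
E
```

```text
t 12.95 pos [ 489.  -333.    27.6] q [-0.32  0.58 -0.33  0.   -0.66  0.43] F [0.4 0.  0.3] w 21.3 ff 61.34668942540884
q6 here by ty -174
-> [ 490. -330.  260. -174.] shift [-0.05, -0.02, -3.87] turn [-0.0, -0.0, -0.0] minrows 4.2
-> [ 470. -165.  260. -178.] shift [-2.77, 0.04, 0.0] turn [0.0, 0.0, 0.4] minrows 3.0
-> [ 450.    0.  260. -182.] shift [-2.76, 0.24, 0.0] turn [0.0, 0.0, 0.4] minrows 3.0
-> [ 475.  190.  250. -181.] shift [-3.18, -0.31, 0.17] turn [0.0, 0.0, -0.1] minrows 3.5
-> [ 500.  380.  240. -180.] shift [-3.17, -0.36, 0.17] turn [0.0, 0.0, -0.1] minrows 3.5
-> [ 561.  435.  240. -180.] shift [-0.92, -1.02, 0.0] turn [0.0, 0.0, 0.0] minrows 1.5
```

>>> {"api": "step_arm", "payload": {"motion": [[[0, 0, -0.3], [0, 0, 0]], [[0, 0, -1.0], [0, 0, 0]], [[0, 0, -2.0], [0, 0, 0]], [[-0.05, -0.02, -3.0], [0, 0, 0]], [[-0.05, -0.02, -3.87], [0, 0, 0]]]}}

```text
time_s: 13.58
tcp_pos: [489.6, -329.7, 261.7]
tcp_rot: [[0.105, -0.994, 0.001], [-0.994, -0.105, -0.0], [0.0, -0.001, -1.0]]
wrist_force: [0.6, -0.6, -2.8]
gripper_width: 21.3
finger_force: 61.1
```

>>> {"api": "step_arm", "payload": {"motion": [[[-0.5, 0, 0], [0, 0, 0.08]], [[-1.0, 0.01, 0], [0, 0, 0.16]], [[-1.6, 0.02, 0], [0, 0, 0.24]], [[-2.2, 0.03, 0], [0, 0, 0.32]], [[-2.77, 0.04, 0], [0, 0, 0.4]]]}}

```text
time_s: 14.2
tcp_pos: [469.3, -163.7, 259.1]
tcp_rot: [[0.034, -0.999, -0.0], [-0.999, -0.034, 0.0], [-0.0, 0.0, -1.0]]
wrist_force: [0.5, 1.3, -1.4]
gripper_width: 21.9
finger_force: 61.0
```

>>> {"api": "step_arm", "payload": {"motion": [[[-0.55, 0.05, 0], [0, 0, 0.08]], [[-1.1, 0.1, 0], [0, 0, 0.16]], [[-1.65, 0.14, 0], [0, 0, 0.24]], [[-2.2, 0.19, 0], [0, 0, 0.32]], [[-2.76, 0.24, 0], [0, 0, 0.4]]]}}

```text
time_s: 14.82
tcp_pos: [449.1, 1.1, 259.2]
tcp_rot: [[-0.036, -0.999, -0.0], [-0.999, 0.036, 0.0], [-0.0, 0.0, -1.0]]
wrist_force: [0.3, -0.7, -2.7]
gripper_width: 21.3
finger_force: 61.0
```

>>> {"api": "step_arm", "payload": {"motion": [[[-0.64, -0.06, 0.03], [0, 0, -0.02]], [[-1.27, -0.12, 0.06], [0, 0, -0.04]], [[-1.9, -0.18, 0.09], [0, 0, -0.06]], [[-2.54, -0.25, 0.12], [0, 0, -0.08]], [[-3.18, -0.31, 0.17], [0, 0, -0.1]]]}}

```text
time_s: 15.45
tcp_pos: [474.8, 191.3, 249.0]
tcp_rot: [[-0.017, -1.0, -0.0], [-1.0, 0.017, 0.0], [-0.0, 0.0, -1.0]]
wrist_force: [0.4, -0.3, -2.2]
gripper_width: 21.2
finger_force: 61.0
```

>>> {"api": "step_arm", "payload": {"motion": [[[-0.64, -0.07, 0.03], [0, 0, -0.02]], [[-1.27, -0.14, 0.06], [0, 0, -0.04]], [[-1.9, -0.21, 0.09], [0, 0, -0.06]], [[-2.54, -0.28, 0.12], [0, 0, -0.08]], [[-3.17, -0.36, 0.17], [0, 0, -0.1]]]}}

```text
time_s: 16.08
tcp_pos: [499.7, 381.1, 238.5]
tcp_rot: [[0.0, -1.0, -0.001], [-1.0, -0.0, -0.0], [0.0, 0.001, -1.0]]
wrist_force: [1.1, 0.5, -1.5]
gripper_width: 21.2
finger_force: 61.0
```

>>> {"api": "step_arm", "payload": {"motion": [[[-0.3, -0.33, 0], [0, 0, 0]], [[-0.6, -0.66, 0], [0, 0, 0]], [[-0.92, -1.02, 0], [0, 0, 0]], [[-0.92, -1.02, 0], [0, 0, 0]], [[-0.92, -1.02, 0], [0, 0, 0]]]}}

```text
time_s: 16.7
tcp_pos: [560.6, 434.7, 238.1]
tcp_rot: [[-0.0, -1.0, -0.001], [-1.0, 0.0, -0.001], [0.001, 0.001, -1.0]]
wrist_force: [-0.2, 0.2, -2.1]
gripper_width: 21.4
finger_force: 61.0
```

```bash
python3 - <<'E'
from h import *
optics.capture("wrist")
im=optics.capture("wrist");cv2.imwrite("pics/w5.png",im)
sil("plane_rest",22,k=1);lm("plane_rest",0,k=1)
sil("finger_plane",230,k=1);lm("finger_plane",212,k=1)
lm("narrow_saddle",0,k=1)
plan((561,435,60,180))
E
```

```text
plane_rest 0.74 [277. 150. 346. 259.] ctr [565.2 435.7] size [54.9 89.9] long 90.4
  lm plane_rest 0.7 [314. 199.] [562.5 436.5]
  lm finger_plane 0.86 [316. 320.] [560.6 435.6]
  lm narrow_saddle 0.79 [461. 142.] [439.9 387.7]
t 17.05 pos [560.9 435.  239.4] q [ 0.89  0.54  0.22 -0.   -1.25 -0.89] F [ 0.6 -0.8 -2.3] w 21.7 ff 60.99514553323388
q6 here by ty -180
-> [ 561.  435.   60. -180.] shift [0.0, -0.0, 2.99] turn [-0.0, 0.0, 0.0] minrows 3.3
```

View pics/w5.png

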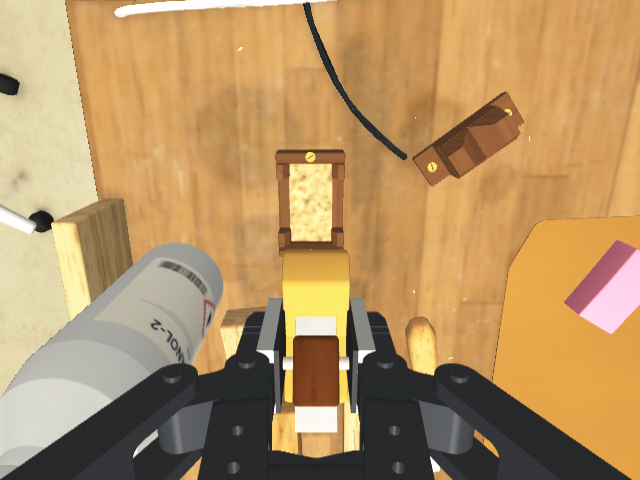

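The plane is held straight. The small pocket's rim runs from (276,151) to (345,250), and the tall white bottle at (120,330) stays clear to the left.

```bash
python3 - <<'E'
from h import *
r=lambda u,v,z:np.round(ray("wrist",(u,v),z)[:2],1)
print("rim far",r(276,151,22),r(345,151,22),"screw far",r(310,157,22),"left side",r(279,235,22),r(343,235,22))
print("cork",r(290,164,8),r(332,164,8),r(290,240,8),r(331,240,8))
print("plane far top (z~232)",r(284,256,232),r(348,256,232))
E
```

```text
rim far [592.2 392.8] [537.9 392.8] screw far [565.5 397.5] left side [591.7 462.4] [538.  462.3]
cork [582.3 405.1] [547.5 405. ] [583.5 471.5] [547.5 471.5]
plane far top (z~232) [570.9 401.3] [550.5 401.3]
```

>>> {"api": "step_arm", "payload": {"motion": [[[-0.02, -0.06, 0.7], [0, 0, 0]], [[-0.02, -0.06, 1.4], [0, 0, 0]], [[-0.02, -0.06, 2.1], [0, 0, 0]], [[-0.02, -0.06, 2.7], [0, 0, 0]], [[-0.02, -0.06, 2.8], [0, 0, 0]]]}}

```text
time_s: 17.68
tcp_pos: [563.3, 434.9, 67.7]
tcp_rot: [[-0.0, -1.0, -0.005], [-1.0, 0.0, -0.005], [0.005, 0.005, -1.0]]
wrist_force: [-0.4, -0.7, -2.6]
gripper_width: 21.3
finger_force: 61.0
```

```bash
python3 - <<'E'
from h import *
optics.capture("wrist")
im=optics.capture("wrist");cv2.imwrite("pics/w6.png",im)
lm("plane_rest",0,k=1);sil("plane_rest",22,k=1)
lm("finger_plane",44,k=1)
plan((565,436.5,37,180))
E
```

```text
plane_rest 0.57 [247. 188. 384. 311.] ctr [566.6 418.8] size [56.2 55.3] long 0.2
  lm finger_plane 0.74 [318. 317.] [564.7 437.8]
t 17.93 pos [565.7 437.4  73.5] q [ 0.88  0.69  0.05  0.   -0.93 -0.88] F [ 0.9  0.1 -1.2] w 21.4 ff 60.995235946029425
q6 here by ty -180
-> [ 565.   436.5   37.  -180. ] shift [0.02, 0.01, 0.61] turn [-0.02, 0.02, 0.0] minrows 1.0
```

View pics/w6.png

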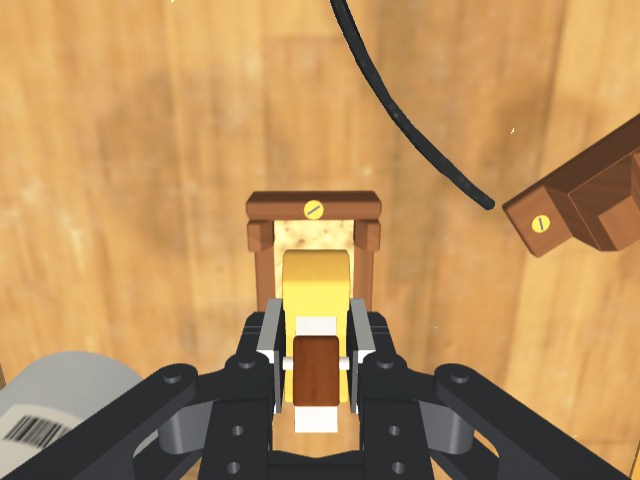

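>>> {"api": "step_arm", "payload": {"motion": [[[0.02, -0.01, 0.15], [0, 0, 0]], [[0.02, -0.01, 0.3], [0, 0, 0]], [[0.02, -0.01, 0.45], [0, 0, 0]], [[0.02, -0.01, 0.57], [0, 0, 0]], [[0.02, -0.01, 0.61], [0, 0, 0]]]}}

```text
time_s: 18.55
tcp_pos: [565.3, 435.0, 35.6]
tcp_rot: [[0.001, -1.0, -0.0], [-1.0, -0.001, -0.002], [0.002, 0.0, -1.0]]
wrist_force: [-5.4, -2.8, 11.4]
gripper_width: 21.4
finger_force: 62.8
```

>>> {"api": "step_arm", "payload": {"motion": [[[0, 0, 0], [0, 0, 0]], [[0, 0, 0], [0, 0, 0]], [[0, 0, 0], [0, 0, 0]], [[0, 0, -0.05], [0, 0, 0]], [[0, 0, -0.4], [0, 0, 0]]], "gripper": 135}}

```text
time_s: 19.18
tcp_pos: [564.5, 434.3, 56.8]
tcp_rot: [[-0.0, -1.0, -0.003], [-1.0, 0.0, -0.003], [0.003, 0.003, -1.0]]
wrist_force: [0.3, -0.7, 0.1]
gripper_width: 40.2
finger_force: 0.0
```

>>> {"api": "step_arm", "payload": {"motion": [[[0, 0, -0.4], [0, 0, 0]], [[0, 0, -1.0], [0, 0, 0]], [[0, 0, -1.7], [0, 0, 0]], [[0, 0, -2.5], [0, 0, 0]], [[0, 0, -3.0], [0, 0, 0]]]}}

```text
time_s: 19.8
tcp_pos: [565.9, 435.6, 241.9]
tcp_rot: [[0.0, -1.0, 0.003], [-1.0, -0.0, 0.003], [-0.003, -0.003, -1.0]]
wrist_force: [-1.1, 1.0, -0.1]
gripper_width: 39.7
finger_force: 0.0
```

```bash
python3 - <<'E'
from h import *
optics.capture("wrist")
im=optics.capture("wrist");cv2.imwrite("pics/w7.png",im)
lm("plane_rest",0,k=1);sil("plane_rest",22,k=1)
lm("finger_plane",8,k=1);sil("finger_plane",29,k=1)
sil("narrow_saddle",5,k=1);lm("narrow_saddle",0,k=1)
plan((500,380,240,180),(440,190,240,-135),(448,7,200,-95.4))
E
```

```text
lm plane_rest 0.97 [324. 194.] [559.8 433.9]
plane_rest 0.89 [284. 144. 359. 252.] ctr [561.  431.7] size [54.7 88.2] long 90.0
  lm finger_plane 0.95 [321. 195.] [559.7 430.2]
finger_plane 0.57 [307. 161. 338. 229.] ctr [560.8 425.5] size [25.4 55.5] long 90.0
narrow_saddle 0.66 [422.  89. 533. 179.] ctr [432.2 383.5] size [86.8 37.7] long 36.5
  lm narrow_saddle 0.97 [473. 137.] [435.  382.4]
t 20.2 pos [564.9 434.8 236.4] q [ 0.88  0.55  0.23 -0.   -1.25 -0.88] F [ 0.6  0.5 -0.1] w 40.1 ff 0.0
q6 here by ty -180
-> [ 500.  380.  240. -180.] shift [0.91, 1.08, -0.05] turn [0.01, -0.01, 0.0] minrows 1.5
-> [ 440.  190.  240. -135.] shift [3.17, 1.0, 0.0] turn [0.0, 0.0, -4.5] minrows 4.5
-> [448.    7.  200.  -95.4] shift [2.25, 2.06, 0.67] turn [0.0, 0.0, -3.96] minrows 4.0
```

View pics/w7.png

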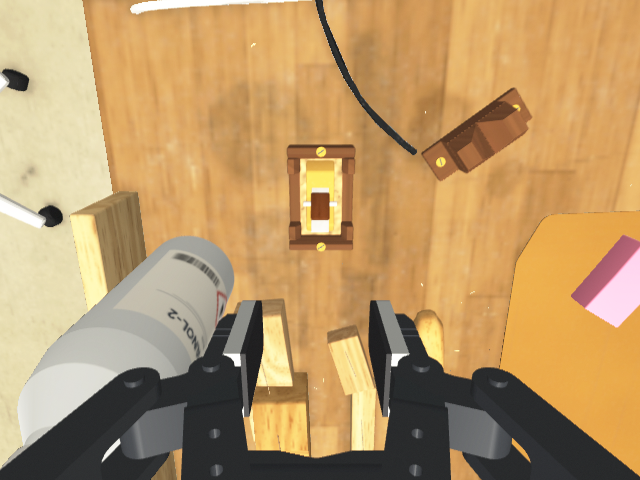

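The plane sits flat in its pocket at (320,196). Next is the short clamp.

>>> {"api": "step_arm", "payload": {"motion": [[[0.3, 0.36, -0.05], [0, 0, 0]], [[0.9, 0.9, -0.05], [0, 0, 0]], [[1.6, 1.2, -0.05], [0, 0, -0.8]], [[2.3, 1.45, -0.05], [0, 0, -1.7]], [[2.8, 1.65, -0.05], [0, 0, -2.5]]], "gripper": 90}}

```text
time_s: 20.82
tcp_pos: [465.3, 265.3, 240.6]
tcp_rot: [[0.427, -0.904, -0.001], [-0.904, -0.427, -0.001], [0.001, 0.002, -1.0]]
wrist_force: [0.4, -0.2, 0.3]
gripper_width: 55.1
finger_force: 0.0
```

```bash
python3 - <<'E'
from h import *
plan((450,7,180,-95.4))
E
```

```text
t 20.82 pos [465.3 265.3 240.6] q [ 0.82  0.25 -0.23 -0.   -1.09 -0.38] F [ 0.4 -0.2  0.3] w 55.1 ff 0.0
q6 here by ty -155
-> [ 457.6  136.1  210.3 -125.1] shift [1.89, 1.03, 0.51] turn [0.01, -0.0, -2.97] minrows 3.0
-> [450.    7.  180.  -95.4] shift [1.13, 1.83, 0.51] turn [0.0, 0.0, -2.97] minrows 3.0
```

>>> {"api": "step_arm", "payload": {"motion": [[[0.38, 0.2, 0.1], [0, 0, -0.6]], [[0.76, 0.4, 0.2], [0, 0, -1.2]], [[1.13, 0.6, 0.3], [0, 0, -1.8]], [[1.5, 0.8, 0.4], [0, 0, -2.4]], [[1.89, 1.03, 0.51], [0, 0, -2.97]]]}}

```text
time_s: 21.45
tcp_pos: [457.9, 137.3, 209.8]
tcp_rot: [[0.818, -0.575, -0.001], [-0.575, -0.818, -0.001], [-0.0, 0.001, -1.0]]
wrist_force: [-0.2, -0.9, -0.2]
gripper_width: 55.1
finger_force: 0.0
```

>>> {"api": "step_arm", "payload": {"motion": [[[0.3, 0.5, 0.15], [0, 0, -0.8]], [[0.6, 1.0, 0.3], [0, 0, -1.6]], [[0.9, 1.45, 0.4], [0, 0, -2.4]], [[1.13, 1.83, 0.51], [0, 0, -2.97]], [[1.13, 1.83, 0.51], [0, 0, -2.97]]]}}

```text
time_s: 22.08
tcp_pos: [449.2, 8.0, 179.1]
tcp_rot: [[0.995, -0.101, -0.003], [-0.101, -0.995, -0.001], [-0.003, 0.001, -1.0]]
wrist_force: [0.0, 0.3, -0.3]
gripper_width: 55.2
finger_force: 0.0
```

>>> {"api": "step_arm", "payload": {"motion": [[[0, 0, 0], [0, 0, 0]], [[0, 0, 0], [0, 0, 0]], [[0, 0, 0], [0, 0, 0]], [[0, 0, 0], [0, 0, 0]], [[0, 0, 0], [0, 0, 0]]]}}

```text
time_s: 22.7
tcp_pos: [450.2, 9.7, 180.2]
tcp_rot: [[0.995, -0.097, 0.0], [-0.097, -0.995, 0.0], [0.0, -0.0, -1.0]]
wrist_force: [-0.2, 0.6, -0.7]
gripper_width: 55.0
finger_force: 0.0
```

```bash
cat >> h.py <<'E'
def clampfit(n,k=1):
    d=finder.silhouettes(n,"wrist")
    if not d: print("no sil");return
    m=d[0]["region"].astype(np.uint8); im=cv2.imread("pics/cur.png")
    ys,xs=np.nonzero(m); P=np.array([ray("wrist",(x,y),20)[:2] for x,y in zip(xs,ys)])
    c=P.mean(0);u=np.linalg.svd(P-c,full_matrices=False)[2][0]
    if u[0]<0:u=-u
    v=np.array([-u[1],u[0]]); s=(P-c)@u;t=(P-c)@v
    h=[(int(b),round(float(np.ptp(t[(s>=b)&(s<b+4)])),0),round(float((t[(s>=b)&(s<b+4)].max()+t[(s>=b)&(s<b+4)].min())/2),1)) for b in range(int(s.min()),int(s.max())-3,4)]
    print(n,round(d[0]["p"],2),d[0]["extent"],"c",c.round(1),"ang",np.degrees(np.arctan2(u[1],u[0])).round(1)); print(h)
E
python3 - <<'E'
from h import *
im=optics.capture("wrist");cv2.imwrite("pics/cur.png",im)
lm("short_clamp_mid",15.5,k=1);clampfit("short_clamp_mid")
plan((456,4.5,28,-95.4))
E
```

```text
lm short_clamp_mid 0.6 [326. 245.] [430.5   2.5]Traceback (most recent call last):
  File "<stdin>", line 3, in <module>
  File "h.py", line 54, in clampfit
    ys,xs=np.nonzero(m); P=np.array([ray("wrist",(x,y),20)[:2] for x,y in zip(xs,ys)])
                                     ~~~^^^^^^^^^^^^^^^^^^
  File "h.py", line 6, in ray
    m=m or optics.camera_model(cam); R=np.array(m["R"]);t=np.array(m["t"]).ravel()
           ~~~~~~~~~~~~~~~~~~~^^^^^
ValueError: time passes only in moves, steps and waits
```

View pics/cur.png

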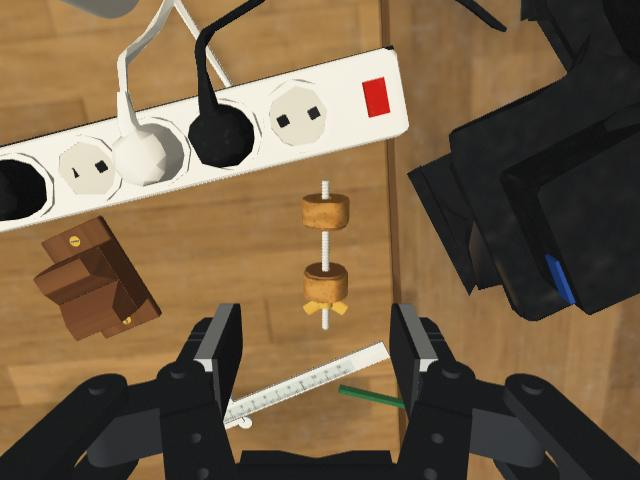

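The short clamp is vertical along col 325: +y disc at (326,211), −y disc at (326,283), with the wing nut below it.

```bash
sed -i 's/    m=d\[0\]\["region"\].astype(np.uint8); im=/    cm=optics.camera_model("wrist"); m=d[0]["region"].astype(np.uint8); im=/; s/ray("wrist",(x,y),20)\[:2\]/ray("wrist",(x,y),20,cm)[:2]/' h.py
python3 - <<'E'
from h import *
cm=optics.camera_model("wrist")
r=lambda u,v,z:np.round(ray("wrist",(u,v),z,cm)[:2],1)
print("rod tips",r(325,181,15.5),r(325.5,328,15.5))
print("far disc edges z15.5",r(302,195,15.5),r(302,224,15.5),r(350,195,15.5),r(350,224,15.5))
print("near disc",r(304,266,15.5),r(304,298,15.5),r(347,266,15.5),r(347,298,15.5))
plan((456,4.5,28,-95.4))
E
```

```text
rod tips [476.6  -0.9] [364.    8.9]
far disc edges z15.5 [468.5  15.7] [447.9  17.9] [465.3 -17.1] [444.6 -15.6]
near disc [416.2  19.8] [390.7  22.5] [413.2 -11.2] [387.6  -9.3]
t 22.85 pos [450.1   9.5 180.1] q [ 0.38  0.16 -0.51 -0.   -0.89  1.09] F [ 0.7 -0.5  0.2] w 55.2 ff 0.0
q6 here by ty -96
-> [456.    4.5  28.  -95.4] shift [0.11, 0.07, 2.54] turn [-0.0, -0.0, -0.02] minrows 2.8
```

>>> {"api": "step_arm", "payload": {"motion": [[[0.13, 0.12, 0.6], [0, 0, -0.05]], [[0.13, 0.12, 1.2], [0, 0, -0.05]], [[0.13, 0.12, 1.8], [0, 0, -0.05]], [[0.13, 0.12, 2.3], [0, 0, -0.05]], [[0.13, 0.12, 2.55], [0, 0, -0.05]]]}}

```text
time_s: 23.48
tcp_pos: [456.5, 1.3, 25.5]
tcp_rot: [[0.996, -0.089, -0.003], [-0.089, -0.996, -0.001], [-0.002, 0.001, -1.0]]
wrist_force: [-0.4, 0.3, -0.1]
gripper_width: 55.3
finger_force: 0.0
```

>>> {"api": "step_arm", "payload": {"motion": [[[0, 0, 0], [0, 0, 0]], [[0, 0, 0], [0, 0, 0]], [[0, 0, 0], [0, 0, 0]], [[0, 0, 0], [0, 0, 0]], [[0, 0, 0], [0, 0, 0]]], "gripper": 255}}

```text
time_s: 24.1
tcp_pos: [457.4, 1.6, 27.5]
tcp_rot: [[0.996, -0.089, 0.001], [-0.089, -0.996, 0.0], [0.001, -0.0, -1.0]]
wrist_force: [-0.0, -1.0, -0.3]
gripper_width: 30.4
finger_force: 59.3
```

```bash
python3 - <<'E'
from h import *
plan((450,5,240,None),(430,190,240,-120),(457,367,240,-141))
E
```

```text
t 24.1 pos [457.4   1.6  27.5] q [ 0.36  0.43 -0.67  0.   -0.48  1.12] F [-0.  -1.  -0.3] w 30.4 ff 59.2713800948502
q6 here by ty -95
-> [450.    5.  240.  -95.1] shift [-0.12, -0.05, -3.54] turn [-0.0, -0.0, -0.0] minrows 3.9
-> [ 430.  190.  240. -120.] shift [-0.61, -3.04, 0.0] turn [0.0, 0.0, 2.49] minrows 3.4
-> [ 457.  367.  240. -141.] shift [-1.09, -2.78, 0.0] turn [0.0, 0.0, 2.1] minrows 3.3
```

>>> {"api": "step_arm", "payload": {"motion": [[[0, 0, -0.3], [0, 0, 0]], [[0, 0, -1.0], [0, 0, 0]], [[0, 0, -2.0], [0, 0, 0]], [[-0.12, -0.05, -2.9], [0, 0, 0]], [[-0.12, -0.05, -3.54], [0, 0, 0]]]}}

```text
time_s: 24.72
tcp_pos: [450.1, 5.3, 242.3]
tcp_rot: [[0.996, -0.088, 0.003], [-0.088, -0.996, 0.001], [0.003, -0.002, -1.0]]
wrist_force: [1.4, -0.9, -1.6]
gripper_width: 30.3
finger_force: 59.5
```

>>> {"api": "step_arm", "payload": {"motion": [[[-0.1, -0.5, 0], [0, 0, 0.5]], [[-0.22, -1.1, 0], [0, 0, 1.0]], [[-0.35, -1.75, 0], [0, 0, 1.5]], [[-0.48, -2.4, 0], [0, 0, 2.0]], [[-0.61, -3.04, 0], [0, 0, 2.49]]]}}

```text
time_s: 25.35
tcp_pos: [429.5, 191.2, 239.6]
tcp_rot: [[0.865, -0.502, -0.0], [-0.502, -0.865, 0.0], [-0.0, -0.0, -1.0]]
wrist_force: [0.0, -0.4, -0.6]
gripper_width: 30.4
finger_force: 59.5
```

>>> {"api": "step_arm", "payload": {"motion": [[[-0.25, -0.64, 0], [0, 0, 0.5]], [[-0.5, -1.28, 0], [0, 0, 1.0]], [[-0.75, -1.9, 0], [0, 0, 1.5]], [[-0.95, -2.4, 0], [0, 0, 1.9]], [[-1.09, -2.78, 0], [0, 0, 2.1]]]}}

```text
time_s: 25.98
tcp_pos: [456.6, 368.4, 239.1]
tcp_rot: [[0.629, -0.778, -0.001], [-0.778, -0.629, -0.001], [0.0, 0.001, -1.0]]
wrist_force: [0.4, -0.3, -0.8]
gripper_width: 30.3
finger_force: 59.5
```

>>> {"api": "step_arm", "payload": {"motion": [[[0, 0, 0], [0, 0, 0]], [[0, 0, 0], [0, 0, 0]], [[0, 0, 0], [0, 0, 0]], [[0, 0, 0], [0, 0, 0]], [[0, 0, 0], [0, 0, 0]]]}}

```text
time_s: 26.6
tcp_pos: [456.8, 366.9, 239.7]
tcp_rot: [[0.629, -0.777, 0.0], [-0.777, -0.629, 0.0], [-0.0, -0.0, -1.0]]
wrist_force: [-0.4, -0.3, -1.3]
gripper_width: 30.3
finger_force: 59.5
```

```bash
python3 - <<'E'
from h import *
im=optics.capture("wrist");cv2.imwrite("pics/w9.png",im)
sil("narrow_saddle",5,k=1);lm("narrow_saddle",0,k=1);lm("short_clamp_mid",228,k=1)
plan((457,367,120,-141))
E
```

```text
narrow_saddle 0.71 [268. 209. 370. 257.] ctr [434.3 387.8] size [87.7 39.9] long 37.4
  lm narrow_saddle 0.92 [318. 227.] [437.7 386.5]
  lm short_clamp_mid 0.74 [316. 402.] [439.3 386.9]
t 26.8 pos [456.8 367.2 239.6] q [ 0.95  0.33 -0.12 -0.   -1.12 -0.27] F [-0.2 -1.5 -0.4] w 30.4 ff 59.476046311723394
q6 here by ty -141
-> [ 457.  367.  120. -141.] shift [0.0, -0.0, 1.99] turn [-0.0, 0.0, 0.0] minrows 2.2
```

View pics/w9.png

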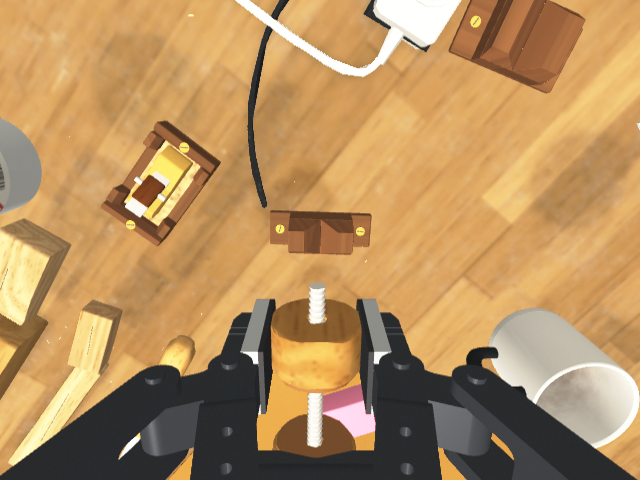

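The plane rests in its pocket at (163,183). The saddle's screws are at (280,229) and (360,231), with the groove at about col 318. The clamp rod runs straight along col 316.

```bash
python3 - <<'E'
from h import *
cm=optics.camera_model("wrist")
r=lambda u,v,z:ray("wrist",(u,v),z,cm)[:2]
a,b=r(280,229,7),r(360,231,7);d=a-b
print("saddle ctr",((a+b)/2).round(1),"x-axis ang",np.degrees(np.arctan2(d[1],d[0])).round(1),np.linalg.norm(d).round(1))
p,q=r(317.5,295,227.5),r(315,440,227.5);d=p-q
print("rod",p.round(1),q.round(1),np.degrees(np.arctan2(d[1],d[0])).round(1))
im=cv2.imread("pics/w9.png");print("groove lines z40:",r(303,232,40).round(1),r(337,233,40).round(1))
E
```

```text
saddle ctr [435.7 385.8] x-axis ang 37.6 69.9
rod [466.5 352.7] [428.2 401.4] -51.8
groove lines z40: [451.9 387.8] [430.4 371.5]
```

>>> {"api": "step_arm", "payload": {"motion": [[[-0.01, 0.07, 0.6], [0, 0, 0.06]], [[-0.01, 0.07, 1.2], [0, 0, 0.06]], [[-0.01, 0.07, 1.8], [0, 0, 0.06]], [[-0.01, 0.07, 2.3], [0, 0, 0.06]], [[-0.01, 0.07, 2.7], [0, 0, 0.06]]]}}

```text
time_s: 27.42
tcp_pos: [453.0, 364.9, 76.2]
tcp_rot: [[0.621, -0.784, -0.001], [-0.784, -0.621, -0.001], [0.0, 0.001, -1.0]]
wrist_force: [-1.0, -0.4, -0.9]
gripper_width: 30.1
finger_force: 59.5
```

>>> {"api": "step_arm", "payload": {"motion": [[[0, 0, 0], [0, 0, 0]], [[0, 0, 0], [0, 0, 0]], [[0, 0, 0], [0, 0, 0]], [[0, 0, 0], [0, 0, 0]], [[0, 0, 0], [0, 0, 0]]]}}

```text
time_s: 28.05
tcp_pos: [453.3, 365.3, 78.1]
tcp_rot: [[0.621, -0.784, 0.001], [-0.784, -0.621, 0.001], [-0.0, -0.001, -1.0]]
wrist_force: [-1.2, 0.8, -0.8]
gripper_width: 30.4
finger_force: 59.5
```

```bash
python3 - <<'E'
from h import *
im=optics.capture("wrist");cv2.imwrite("pics/w10.png",im)
sil("narrow_saddle",20,k=1);lm("narrow_saddle",0,k=1);lm("short_clamp_mid",65,k=1)
plan((453.3,365,43,-141.6))
E
```

```text
narrow_saddle 0.88 [228. 290. 406. 380.] ctr [467.9 383.5] size [39.9 15.5] long 57.5
  lm short_clamp_mid 0.77 [320. 401.] [434.4 384.5]
t 28.25 pos [453.2 365.1  77.6] q [ 0.96  0.5  -0.32 -0.   -0.76 -0.29] F [ 0.1  0.1 -0.6] w 30.2 ff 59.506169289840614
q6 here by ty -142
-> [ 453.3  365.    43.  -141.6] shift [0.0, -0.0, 0.58] turn [-0.0, 0.0, 0.0] minrows 1.0
```

View pics/w10.png

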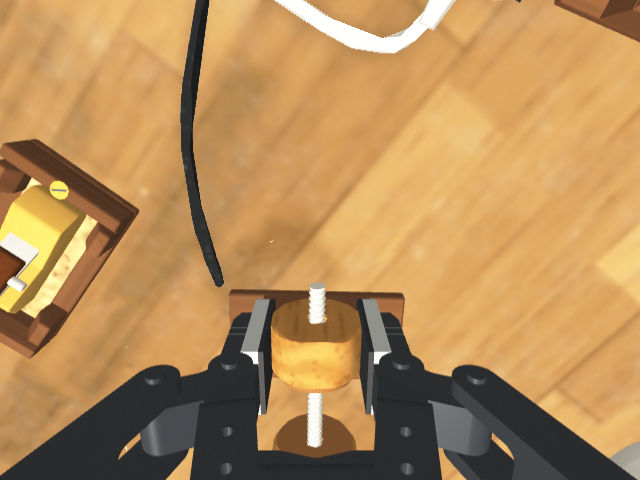

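The foot's far edge runs from (230,291) to (404,293), so its centre is col 317, in line with the rod.

```bash
python3 - <<'E'
from h import *
cm=optics.camera_model("wrist")
r=lambda u,v,z:ray("wrist",(u,v),z,cm)[:2]
a,b=r(230,291,7),r(404,293,7);d=(a-b)/np.linalg.norm(a-b);y=np.array([d[1],-d[0]])
print(np.linalg.norm(a-b),np.degrees(np.arctan2(d[1],d[0])),"ctr",(a+b)/2-15*y)
E
```

```text
85.9385242443166 37.74734605923736 ctr [436.78633821 383.46114568]
```

>>> {"api": "step_arm", "payload": {"motion": [[[0.02, 0, 0.15], [0, 0, 0]], [[0.02, 0, 0.3], [0, 0, 0]], [[0.02, 0, 0.42], [0, 0, 0]], [[0.02, 0, 0.52], [0, 0, 0]], [[0.02, 0, 0.58], [0, 0, 0]]]}}

```text
time_s: 28.88
tcp_pos: [453.8, 364.1, 42.2]
tcp_rot: [[0.621, -0.784, -0.0], [-0.784, -0.621, -0.0], [0.0, 0.001, -1.0]]
wrist_force: [0.8, 0.5, -0.8]
gripper_width: 30.5
finger_force: 59.5
```

>>> {"api": "step_arm", "payload": {"motion": [[[0, 0, 0], [0, 0, 0]], [[0, 0, 0], [0, 0, 0]], [[0, 0, 0], [0, 0, 0]], [[0, 0, 0], [0, 0, 0]], [[0, 0, 0], [0, 0, 0]]]}}

```text
time_s: 29.5
tcp_pos: [453.9, 364.2, 42.8]
tcp_rot: [[0.621, -0.784, 0.0], [-0.784, -0.621, 0.0], [-0.0, -0.0, -1.0]]
wrist_force: [0.4, -0.3, -1.0]
gripper_width: 30.3
finger_force: 59.5
```

>>> {"api": "step_arm", "payload": {"motion": [[[0, 0, 0.02], [0, 0, 0]], [[0, 0, 0.02], [0, 0, 0]], [[0, 0, 0.02], [0, 0, 0]], [[0, 0, 0], [0, 0, 0]], [[0, 0, -0.2], [0, 0, 0]]], "gripper": 90}}

```text
time_s: 30.12
tcp_pos: [453.5, 363.6, 54.4]
tcp_rot: [[0.621, -0.784, -0.001], [-0.784, -0.621, -0.002], [0.001, 0.002, -1.0]]
wrist_force: [-0.4, 0.1, 0.4]
gripper_width: 55.3
finger_force: 0.0
```

>>> {"api": "step_arm", "payload": {"motion": [[[0, 0, -0.4], [0, 0, 0]], [[0, 0, -1.0], [0, 0, 0]], [[0, 0, -1.7], [0, 0, 0]], [[0, 0, -2.5], [0, 0, 0]], [[0, 0, -3.1], [0, 0, 0]]]}}

```text
time_s: 30.75
tcp_pos: [454.2, 364.3, 244.2]
tcp_rot: [[0.621, -0.784, 0.002], [-0.784, -0.621, 0.003], [-0.001, -0.004, -1.0]]
wrist_force: [0.2, 1.0, -0.2]
gripper_width: 55.3
finger_force: 0.0
```

>>> {"api": "step_arm", "payload": {"motion": [[[0, 0, 0], [0, 0, 0]], [[0, 0, 0], [0, 0, 0]], [[0, 0, 0], [0, 0, 0]], [[0, 0, 0], [0, 0, 0]], [[0, 0, 0], [0, 0, 0]]]}}

```text
time_s: 31.38
tcp_pos: [453.8, 364.0, 240.1]
tcp_rot: [[0.621, -0.784, -0.001], [-0.784, -0.621, -0.001], [0.0, 0.001, -1.0]]
wrist_force: [0.5, -0.5, -0.2]
gripper_width: 55.6
finger_force: 0.0
```

```bash
python3 - <<'E'
from h import *
im=optics.capture("wrist");cv2.imwrite("pics/cur.png",im)
lm("narrow_saddle",0,k=1);lm("short_clamp_mid",30,k=1);lm("finger_plane",8,k=1);lm("plane_rest",0,k=1);sil("short_clamp_mid",30,k=1)
lm("wide_saddle",0,k=1)
plan((440,190,240,-120),(430,0,240,-120),(470,-250,240,-88),(470,-412,170,-88))
E
```

```text
lm narrow_saddle 0.84 [313. 229.] [436.7 388. ]
  lm short_clamp_mid 0.92 [316. 234.] [437.9 382.5]
  lm finger_plane 0.59 [157. 182.] [566.9 435.4]
  lm plane_rest 0.7 [164. 184.] [562.5 435.9]
short_clamp_mid 0.84 [296. 178. 336. 313.] ctr [431.4 392.2] size [ 32.8 114.2] long 127.3
  lm wide_saddle 0.57 [506.  39.] [414.8 173.2]
t 31.73 pos [453.9 364.2 240.7] q [ 0.95  0.32 -0.13  0.   -1.12 -0.28] F [0.9 0.2 0.4] w 55.3 ff 0.0
q6 here by ty -142
-> [ 440.  190.  240. -120.] shift [2.13, 1.98, 0.01] turn [-0.0, -0.0, -2.16] minrows 3.2
-> [ 430.    0.  240. -120.] shift [1.44, 2.83, 0.0] turn [0.0, 0.0, 0.0] minrows 3.5
-> [ 470. -250.  240.  -88.] shift [2.66, 3.28, 0.0] turn [0.0, 0.0, -3.2] minrows 4.6
-> [ 470. -412.  170.  -88.] shift [-0.09, 2.7, 1.17] turn [0.0, 0.0, 0.0] minrows 3.2
```

>>> {"api": "step_arm", "payload": {"motion": [[[0.42, 0.4, 0], [0, 0, -0.43]], [[0.85, 0.8, 0], [0, 0, -0.86]], [[1.28, 1.2, 0], [0, 0, -1.3]], [[1.7, 1.58, 0], [0, 0, -1.73]], [[2.13, 1.98, 0.01], [0, 0, -2.16]]]}}

```text
time_s: 32.35
tcp_pos: [440.1, 189.2, 240.4]
tcp_rot: [[0.867, -0.498, 0.001], [-0.498, -0.867, 0.0], [0.0, -0.001, -1.0]]
wrist_force: [0.8, -0.8, -0.5]
gripper_width: 55.4
finger_force: 0.0
```

>>> {"api": "step_arm", "payload": {"motion": [[[0.29, 0.57, 0], [0, 0, 0]], [[0.58, 1.13, 0], [0, 0, 0]], [[0.86, 1.7, 0], [0, 0, 0]], [[1.15, 2.26, 0], [0, 0, 0]], [[1.44, 2.83, 0], [0, 0, 0]]]}}

```text
time_s: 32.98
tcp_pos: [430.0, -1.2, 240.4]
tcp_rot: [[0.866, -0.5, 0.001], [-0.5, -0.866, 0.0], [0.001, -0.001, -1.0]]
wrist_force: [-0.3, 0.0, 1.1]
gripper_width: 55.5
finger_force: 0.0
```

>>> {"api": "step_arm", "payload": {"motion": [[[0.53, 0.66, 0], [0, 0, -0.64]], [[1.06, 1.31, 0], [0, 0, -1.28]], [[1.6, 1.97, 0], [0, 0, -1.92]], [[2.13, 2.62, 0], [0, 0, -2.56]], [[2.66, 3.28, 0], [0, 0, -3.2]]]}}

```text
time_s: 33.6
tcp_pos: [470.2, -252.1, 240.4]
tcp_rot: [[0.999, 0.039, 0.001], [0.039, -0.999, -0.0], [0.001, 0.0, -1.0]]
wrist_force: [0.3, 0.9, 0.4]
gripper_width: 54.9
finger_force: 0.0
```

>>> {"api": "step_arm", "payload": {"motion": [[[-0.02, 0.7, 0.15], [0, 0, 0]], [[-0.05, 1.4, 0.4], [0, 0, 0]], [[-0.08, 2.1, 0.7], [0, 0, 0]], [[-0.09, 2.7, 1.0], [0, 0, 0]], [[-0.09, 2.7, 1.17], [0, 0, 0]]]}}

```text
time_s: 34.22
tcp_pos: [469.5, -414.2, 168.1]
tcp_rot: [[0.999, 0.032, -0.002], [0.032, -0.999, 0.001], [-0.002, -0.001, -1.0]]
wrist_force: [-1.2, 0.5, 0.1]
gripper_width: 55.7
finger_force: 0.0
```

>>> {"api": "step_arm", "payload": {"motion": [[[0, 0, 0], [0, 0, 0]], [[0, 0, 0], [0, 0, 0]], [[0, 0, 0], [0, 0, 0]], [[0, 0, 0], [0, 0, 0]], [[0, 0, 0], [0, 0, 0]]]}}

```text
time_s: 34.85
tcp_pos: [470.4, -412.1, 170.3]
tcp_rot: [[0.999, 0.035, 0.001], [0.035, -0.999, -0.0], [0.001, 0.0, -1.0]]
wrist_force: [0.1, -0.1, -0.6]
gripper_width: 55.2
finger_force: 0.0
```

```bash
python3 - <<'E'
from h import *
im=optics.capture("wrist");cv2.imwrite("pics/cur.png",im)
lm("long_clamp_mid",15.5,k=1);sil("long_clamp_mid",15.5,k=1);clampfit("long_clamp_mid")
plan((492,-418,28,-87))
E
```

```text
lm long_clamp_mid 0.88 [330. 247.] [ 453.9 -424.2]
long_clamp_mid 0.94 [302. 162. 353. 344.] ctr [ 445.4 -422.5] size [134.6  32.4] long 2.8
long_clamp_mid 0.94 [302.5, 162.5, 352.7, 343.6] c [ 450.2 -422.2] ang 2.6
[(-69, 4.0, -0.0), (-65, 4.0, -0.0), (-61, 5.0, 0.3), (-57, 30.0, 0.3), (-53, 32.0, -0.0), (-49, 28.0, -0.4), (-45, 31.0, -0.4), (-41, 31.0, -0.0), (-37, 31.0, -0.0), (-33, 31.0, -0.1), (-29, 31.0, -0.1), (-25, 30.0, -0.4), (-21, 27.0, -0.4), (-17, 19.0, 0.3), (-13, 6.0, -0.1), (-9, 5.0, -0.1), (-5, 5.0, 0.3), (-1, 5.0, 0.2), (3, 5.0, 0.2), (7, 5.0, -0.1), (11, 5.0, -0.1), (15, 5.0, -0.1), (19, 5.0, 0.2), (23, 5.0, 0.2), (27, 26.0, -0.1), (31, 31.0, -0.1), (35, 31.0, -0.1), (39, 31.0, -0.1), (43, 32.0, 0.2), (47, 32.0, 0.2), (51, 26.0, -0.2), (55, 4.0, 0.2)]
t 35.05 pos [ 470.2 -412.4  169.9] q [-0.46  0.45 -0.11  0.   -1.01  2.07] F [-0.5 -0.3  0.5] w 55.3 ff 0.0
q6 here by ty -88
-> [ 492. -418.   28.  -87.] shift [0.36, 0.11, 2.37] turn [0.0, -0.0, -0.1] minrows 2.6
```

```bash
python3 - <<'E'
from h import *
o=robot.get_obs();cm=optics.camera_model("wrist")
Rt=np.array(o["tcp_rot"]);pt=np.array(o["tcp_pos"]);R=np.array(cm["R"]);t=np.array(cm["t"]).ravel()
Rc=Rt.T@R.T; oc=Rt.T@(-R.T@t-pt)   # cam in tool
a=np.radians(-174);y=np.array([np.cos(a),np.sin(a),0]);z=np.array([0,0,-1.]);R4=np.stack([np.cross(y,z),y,z],1)
C=R4@oc+np.array([487.1,-328.2,166.1]);Rw=(R4@Rc).T
m4={"mtx":cm["mtx"],"R":Rw,"t":-Rw@C}
for h in (0,20,40,60,80,100): print(h,ray("top",(502.1,231),h)[:2].round(0),ray("top",(497.1,225),h)[:2].round(0),"w4",ray("",(283,18),h,m4)[:2].round(0),ray("",(243,47),h,m4)[:2].round(0), ray("",(220,25),h,m4)[:2].round(0))
# now view: dark pixel profile in the current picture
im=cv2.imread("pics/cur.png");g=im.max(2);b=(g<60).astype(np.uint8);n,l,s,_=cv2.connectedComponentsWithStats(b[:300])
print([tuple(map(int,x)) for x in s[1:] if x[4]>400])
E
```

```text
0 [ 520. -452.] [ 536. -439.] w4 [ 519. -452.] [ 542. -434.] [ 557. -444.]
20 [ 516. -443.] [ 532. -431.] w4 [ 517. -449.] [ 539. -432.] [ 552. -442.]
40 [ 512. -435.] [ 527. -422.] w4 [ 515. -446.] [ 535. -430.] [ 548. -439.]
60 [ 508. -426.] [ 523. -414.] w4 [ 514. -443.] [ 532. -428.] [ 544. -437.]
80 [ 504. -417.] [ 519. -406.] w4 [ 512. -440.] [ 529. -426.] [ 539. -434.]
100 [ 500. -409.] [ 514. -397.] w4 [ 510. -437.] [ 525. -425.] [ 535. -432.]
[(0, 0, 332, 300, 33152), (351, 0, 160, 163, 9504)]
```

```bash
python3 - <<'E'
from h import *
cm=optics.camera_model("wrist")
im=cv2.imread("pics/cur.png");g=im.max(2);b=(g<60).astype(np.uint8)
n,l,s,_=cv2.connectedComponentsWithStats(b[:300])
i=[k for k in range(1,n) if s[k][0]==351][0]
cs,_=cv2.findContours((l==i).astype(np.uint8),cv2.RETR_EXTERNAL,cv2.CHAIN_APPROX_SIMPLE)
c=max(cs,key=cv2.contourArea);print(cv2.approxPolyDP(c,5,True).reshape(-1,2).tolist())
for h in (0,30,60,90): 
    low=c.reshape(-1,2)[c.reshape(-1,2)[:,1].argmax()];left=c.reshape(-1,2)[c.reshape(-1,2)[:,0].argmin()]
    print(h,low,ray("",low,h,cm)[:2].round(0),left,ray("",left,h,cm)[:2].round(0))
print(proj("wrist",(520,-452,0)),proj("wrist",(540,-436,0)),proj("wrist",(540,-436,70)),proj("wrist",(520,-452,70)))
E
```

```text
[[359, 0], [376, 93], [351, 111], [352, 123], [384, 162], [482, 97], [476, 94], [478, 78], [492, 90], [507, 79], [510, 70], [489, 35], [469, 50], [483, 65], [485, 49], [492, 44], [496, 50], [486, 61], [488, 70], [480, 65], [471, 73], [472, 86], [464, 84], [469, 74], [462, 55], [454, 61], [462, 78], [442, 90], [434, 75], [402, 96], [403, 107], [418, 96], [432, 105], [418, 137], [408, 133], [413, 121], [400, 116], [391, 129], [385, 125], [375, 133], [377, 142], [371, 140], [375, 130], [368, 120], [359, 127], [356, 113], [409, 77], [410, 61], [418, 71], [483, 26], [440, 50], [429, 32], [425, 0], [403, 0], [410, 26], [403, 34], [388, 23], [400, 0]]
0 [384 162] [ 511. -459.] [351 111] [ 544. -434.]
30 [384 162] [ 515. -454.] [351 111] [ 544. -432.]
60 [384 162] [ 519. -449.] [351 111] [ 545. -430.]
90 [384 162] [ 523. -444.] [351 111] [ 546. -427.]
[374.8169473  148.40394302] [353.02618421 116.74185546] [364.88456837 122.29427921] [393.00155381 163.49234925]
```

>>> {"api": "step_arm", "payload": {"motion": [[[0.3, 0.14, 0.6], [0, 0, -0.07]], [[0.3, 0.14, 1.1], [0, 0, -0.07]], [[0.3, 0.14, 1.6], [0, 0, -0.07]], [[0.3, 0.14, 1.85], [0, 0, -0.07]], [[0.3, 0.14, 1.9], [0, 0, -0.07]]]}}

```text
time_s: 35.67
tcp_pos: [488.3, -420.1, 55.1]
tcp_rot: [[0.999, 0.047, -0.001], [0.047, -0.999, 0.001], [-0.001, -0.001, -1.0]]
wrist_force: [-0.1, 0.1, 0.0]
gripper_width: 54.8
finger_force: 0.0
```

>>> {"api": "step_arm", "payload": {"motion": [[[0, 0, 0.05], [0, 0, 0]], [[0, 0, 0.1], [0, 0, 0]], [[0, 0, 0.15], [0, 0, 0]], [[0, 0, 0.2], [0, 0, 0]], [[0, 0, 0.25], [0, 0, 0]]]}}

```text
time_s: 36.3
tcp_pos: [488.5, -420.1, 40.8]
tcp_rot: [[0.999, 0.047, 0.0], [0.047, -0.999, -0.0], [0.0, 0.0, -1.0]]
wrist_force: [-0.0, -0.0, -0.2]
gripper_width: 55.2
finger_force: 0.0
```

>>> {"api": "step_arm", "payload": {"motion": [[[0, 0, 0.05], [0, 0, 0]], [[0, 0, 0.1], [0, 0, 0]], [[0, 0, 0.15], [0, 0, 0]], [[0, 0, 0.19], [0, 0, 0]], [[0, 0, 0.19], [0, 0, 0]]]}}

```text
time_s: 36.92
tcp_pos: [488.4, -420.1, 29.2]
tcp_rot: [[0.999, 0.047, -0.0], [0.047, -0.999, 0.0], [-0.0, -0.0, -1.0]]
wrist_force: [-0.4, 0.3, -1.0]
gripper_width: 55.4
finger_force: 0.0
```

>>> {"api": "step_arm", "payload": {"motion": [[[0, 0, 0], [0, 0, 0]], [[0, 0, 0], [0, 0, 0]], [[0, 0, 0], [0, 0, 0]], [[0, 0, 0], [0, 0, 0]], [[0, 0, 0], [0, 0, 0]]], "gripper": 255}}

```text
time_s: 37.55
tcp_pos: [488.9, -420.3, 30.0]
tcp_rot: [[0.999, 0.047, 0.001], [0.047, -0.999, -0.001], [0.001, 0.001, -1.0]]
wrist_force: [-0.4, 1.3, 3.6]
gripper_width: 30.2
finger_force: 59.6
```

>>> {"api": "step_arm", "payload": {"motion": [[[0, 0, -0.3], [0, 0, 0]], [[0, 0, -1.0], [0, 0, 0]], [[0, 0, -2.0], [0, 0, 0]], [[0, 0, -2.9], [0, 0, 0]], [[0, 0, -3.5], [0, 0, 0]]]}}

```text
time_s: 38.17
tcp_pos: [488.7, -420.4, 243.7]
tcp_rot: [[0.999, 0.047, 0.004], [0.047, -0.999, -0.002], [0.004, 0.002, -1.0]]
wrist_force: [1.4, 0.5, -0.5]
gripper_width: 30.1
finger_force: 59.5
```

```bash
python3 - <<'E'
from h import *
plan((440,-200,240,-110),(420,-20,240,-140),(428,137,240,-162.2))
E
```

```text
t 38.17 pos [ 488.7 -420.4  243.7] q [-0.46  0.42  0.04  0.   -1.18  2.08] F [ 1.4  0.5 -0.5] w 30.1 ff 59.49858322535874
q6 here by ty -87
-> [ 440. -200.  240. -110.] shift [-0.64, -3.71, 0.05] turn [0.01, -0.02, 2.27] minrows 4.1
-> [ 420.  -20.  240. -140.] shift [-1.34, -2.71, 0.0] turn [0.0, 0.0, 3.0] minrows 3.3
-> [ 428.   137.   240.  -162.2] shift [-1.92, -1.78, 0.0] turn [0.0, 0.0, 2.22] minrows 2.9
```

>>> {"api": "step_arm", "payload": {"motion": [[[-0.12, -0.7, 0], [0, 0, 0.4]], [[-0.25, -1.45, 0.01], [0, 0, 0.85]], [[-0.38, -2.2, 0.02], [0, 0, 1.3]], [[-0.51, -2.95, 0.03], [0, 0, 1.8]], [[-0.64, -3.71, 0.05], [0, 0, 2.27]]]}}

```text
time_s: 38.8
tcp_pos: [438.8, -198.3, 237.2]
tcp_rot: [[0.939, -0.345, 0.001], [-0.345, -0.939, 0.0], [0.001, -0.0, -1.0]]
wrist_force: [0.9, 1.4, -0.9]
gripper_width: 30.2
finger_force: 59.5
```

>>> {"api": "step_arm", "payload": {"motion": [[[-0.27, -0.54, 0], [0, 0, 0.6]], [[-0.54, -1.08, 0], [0, 0, 1.2]], [[-0.8, -1.63, 0], [0, 0, 1.8]], [[-1.07, -2.17, 0], [0, 0, 2.4]], [[-1.34, -2.71, 0], [0, 0, 3.0]]]}}

```text
time_s: 39.42
tcp_pos: [419.0, -18.3, 237.2]
tcp_rot: [[0.64, -0.768, 0.001], [-0.768, -0.64, 0.0], [0.0, -0.001, -1.0]]
wrist_force: [0.1, 0.5, 0.3]
gripper_width: 30.1
finger_force: 59.6
```

>>> {"api": "step_arm", "payload": {"motion": [[[-0.45, -0.4, 0], [0, 0, 0.5]], [[-0.9, -0.83, 0], [0, 0, 1.0]], [[-1.35, -1.25, 0], [0, 0, 1.5]], [[-1.7, -1.58, 0], [0, 0, 1.95]], [[-1.92, -1.78, 0], [0, 0, 2.22]]]}}

```text
time_s: 40.05
tcp_pos: [427.1, 138.7, 237.1]
tcp_rot: [[0.305, -0.952, 0.0], [-0.952, -0.305, 0.0], [-0.0, -0.0, -1.0]]
wrist_force: [-0.7, 0.7, -0.4]
gripper_width: 29.9
finger_force: 59.6
```

>>> {"api": "step_arm", "payload": {"motion": [[[0, 0, 0], [0, 0, 0]], [[0, 0, 0], [0, 0, 0]], [[0, 0, 0], [0, 0, 0]], [[0, 0, 0], [0, 0, 0]], [[0, 0, 0], [0, 0, 0]]]}}

```text
time_s: 40.67
tcp_pos: [427.5, 137.3, 236.6]
tcp_rot: [[0.305, -0.952, 0.0], [-0.952, -0.305, 0.0], [-0.0, -0.0, -1.0]]
wrist_force: [0.8, -0.2, -0.9]
gripper_width: 30.1
finger_force: 59.6
```

```bash
python3 - <<'E'
from h import *
im=optics.capture("wrist");cv2.imwrite("pics/cur.png",im)
cm=optics.camera_model("wrist")
sil("wide_saddle",5,k=1);lm("wide_saddle",0,k=1);lm("long_clamp_mid",226,k=1);lm("short_clamp_mid",30,k=1)
# screws: yellow blobs on the saddle
hsv=cv2.cvtColor(im,cv2.COLOR_BGR2HSV);d=finder.silhouettes("wide_saddle","wrist")[0];m=cv2.dilate(cv2.morphologyEx(d["region"].astype(np.uint8),cv2.MORPH_CLOSE,np.ones((15,15))),np.ones((3,3)))
y=((hsv[...,0]>20)&(hsv[...,0]<34)&(hsv[...,1]>120)&(hsv[...,2]>130)&(m>0)).astype(np.uint8)
n,l,s,c=cv2.connectedComponentsWithStats(y)
for k in range(1,n):
    if s[k][4]>15: print("screw",c[k].round(1),s[k][4],ray("",c[k],7,cm)[:2].round(1))
# rod columns (bright, unsaturated) by row
for v in (300,310,400,415,430):
    r=np.nonzero((hsv[v,290:340,1]<60)&(hsv[v,290:340,2]>120))[0]+290
    if len(r): print("rod",v,r.min(),r.max(),ray("",((r.min()+r.max())/2,v),225,cm)[:2].round(1))
plan((427,138,80,-162.2))
E
```

```text
wide_saddle 0.71 [264. 213. 366. 278.] ctr [414.8 177.8] size [89.7 60.8] long 17.9
  lm wide_saddle 0.77 [317. 240.] [414.2 173.5]
  lm long_clamp_mid 0.63 [317. 415.] [417.  166.7]
screw [274.8 243.5] 42 [449.2 185.3]
screw [355.2 243. ] 40 [382.4 163.3]
rod 300 310 323 [431.6 121.9]
rod 310 311 323 [430.3 125.5]
rod 400 309 322 [419.3 161.2]
rod 415 309 321 [417.4 167.8]
rod 430 308 322 [415.3 174.5]
t 40.98 pos [427.5 137.6 236.5] q [ 0.68  0.1  -0.43  0.   -1.04 -0.36] F [ 0.1 -0.1 -0.7] w 30.2 ff 59.55945002177032
q6 here by ty -162
-> [ 427.   138.    80.  -162.2] shift [-0.01, 0.01, 2.61] turn [0.0, -0.0, 0.0] minrows 2.8
```

>>> {"api": "step_arm", "payload": {"motion": [[[-0.06, 0, 0.6], [0, 0, -0.06]], [[-0.06, 0, 1.2], [0, 0, -0.06]], [[-0.06, 0, 1.8], [0, 0, -0.06]], [[-0.06, 0, 2.4], [0, 0, -0.06]], [[-0.06, 0, 2.6], [0, 0, -0.06]]]}}

```text
time_s: 41.6
tcp_pos: [425.5, 140.4, 78.8]
tcp_rot: [[0.316, -0.949, -0.003], [-0.949, -0.316, -0.002], [0.001, 0.004, -1.0]]
wrist_force: [-0.3, 0.0, -0.2]
gripper_width: 30.1
finger_force: 59.6
```

>>> {"api": "step_arm", "payload": {"motion": [[[0, 0, 0], [0, 0, 0]], [[0, 0, 0], [0, 0, 0]], [[0, 0, 0], [0, 0, 0]], [[0, 0, 0], [0, 0, 0]], [[0, 0, 0], [0, 0, 0]]]}}

```text
time_s: 42.22
tcp_pos: [426.5, 141.1, 80.9]
tcp_rot: [[0.316, -0.949, 0.001], [-0.949, -0.316, 0.001], [-0.0, -0.001, -1.0]]
wrist_force: [0.6, -0.1, -1.3]
gripper_width: 30.5
finger_force: 59.6
```

```bash
python3 - <<'E'
from h import *
im=optics.capture("wrist");cv2.imwrite("pics/cur.png",im)
cm=optics.camera_model("wrist")
lm("wide_saddle",0,k=1);lm("long_clamp_mid",65.5,k=1)
d=finder.silhouettes("wide_saddle","wrist")
m=d[0]["region"];print(d[0]["p"],d[0]["extent"])
for u in (240,260,280,350,370,390):
    v=np.nonzero(m[:,u])[0]
    if len(v): print(u,v.min(),ray("",(u,v.min()),7,cm)[:2].round(1))
for v in (310,320,330,340):
    h=np.nonzero(m[v])[0]
    if len(h): print("row",v,h.min(),h.max())
o=robot.get_obs();R=np.array(o["tcp_rot"])
print(o["tcp_pos"],"mid pred",(np.array(o["tcp_pos"])-35.4*R[:,0]).round(1))
plan((427,140.5,46,-161.8))
E
```

```text
lm long_clamp_mid 0.84 [314. 414.] [415.7 173.9]
0.57 [229.5, 285.2, 403.6, 405.4]
240 285 [459.6 159.6]
260 286 [450. 157.]
280 287 [440.3 154.3]
350 286 [407.3 142.7]
370 287 [397.6 140.1]
390 286 [388.4 136.4]
row 310 229 400
row 320 231 232
[426.35174469 141.01651632  80.53590577] mid pred [415.2 174.6  80.5]
t 42.42 pos [426.4 141.   80.5] q [ 0.68  0.32 -0.64 -0.   -0.62 -0.36] F [ 0.5 -0.  -0.2] w 30.5 ff 59.585379972704686
q6 here by ty -162
-> [ 427.   140.5   46.  -161.8] shift [0.01, -0.01, 0.58] turn [-0.0, 0.0, 0.02] minrows 1.0
```

>>> {"api": "step_arm", "payload": {"motion": [[[0.02, -0.01, 0.15], [0, 0, 0]], [[0.02, -0.01, 0.3], [0, 0, 0]], [[0.02, -0.01, 0.42], [0, 0, 0]], [[0.02, -0.01, 0.52], [0, 0, 0]], [[0.02, -0.01, 0.58], [0, 0, 0]]]}}

```text
time_s: 43.05
tcp_pos: [427.2, 140.0, 45.2]
tcp_rot: [[0.316, -0.949, -0.001], [-0.949, -0.316, -0.0], [0.0, 0.001, -1.0]]
wrist_force: [0.1, -0.1, -0.5]
gripper_width: 30.2
finger_force: 59.6
```

>>> {"api": "step_arm", "payload": {"motion": [[[0, 0, 0], [0, 0, 0]], [[0, 0, 0], [0, 0, 0]], [[0, 0, 0], [0, 0, 0]], [[0, 0, 0], [0, 0, 0]], [[0, 0, 0], [0, 0, 0]]]}}

```text
time_s: 43.68
tcp_pos: [427.3, 140.1, 45.8]
tcp_rot: [[0.316, -0.949, 0.0], [-0.949, -0.316, 0.0], [-0.0, -0.0, -1.0]]
wrist_force: [-0.4, 0.3, -1.0]
gripper_width: 30.2
finger_force: 59.6
```

>>> {"api": "step_arm", "payload": {"motion": [[[0, 0, 0.02], [0, 0, 0]], [[0, 0, 0.02], [0, 0, 0]], [[0, 0, 0.02], [0, 0, 0]], [[0, 0, 0], [0, 0, 0]], [[0, 0, -0.2], [0, 0, 0]]], "gripper": 120}}

```text
time_s: 44.3
tcp_pos: [426.9, 139.7, 57.6]
tcp_rot: [[0.316, -0.949, -0.002], [-0.949, -0.316, -0.001], [0.001, 0.002, -1.0]]
wrist_force: [-0.1, -0.5, -0.8]
gripper_width: 45.4
finger_force: 0.0
```

>>> {"api": "step_arm", "payload": {"motion": [[[0, 0, -0.4], [0, 0, 0]], [[0, 0, -1.0], [0, 0, 0]], [[0, 0, -1.7], [0, 0, 0]], [[0, 0, -2.5], [0, 0, 0]], [[0, 0, -3.1], [0, 0, 0]]]}}

```text
time_s: 44.92
tcp_pos: [427.4, 140.1, 246.9]
tcp_rot: [[0.316, -0.949, 0.003], [-0.949, -0.316, 0.002], [-0.001, -0.003, -1.0]]
wrist_force: [0.5, 0.1, -0.1]
gripper_width: 45.1
finger_force: 0.0
```

>>> {"api": "step_arm", "payload": {"motion": [[[0, 0, 0], [0, 0, 0]], [[0, 0, 0], [0, 0, 0]], [[0, 0, 0], [0, 0, 0]], [[0, 0, 0], [0, 0, 0]], [[0, 0, 0], [0, 0, 0]]]}}

```text
time_s: 45.55
tcp_pos: [427.2, 140.0, 243.2]
tcp_rot: [[0.316, -0.949, -0.001], [-0.949, -0.316, -0.001], [0.0, 0.001, -1.0]]
wrist_force: [0.6, -0.0, -0.1]
gripper_width: 45.3
finger_force: 0.0
```

```bash
python3 - <<'E'
from h import *
im=optics.capture("wrist");cv2.imwrite("pics/cur.png",im);optics.capture("top")
lm("wide_saddle",0,k=1);lm("long_clamp_mid",30,k=1);sil("long_clamp_mid",30,k=1);clampfit("long_clamp_mid")
for n,z in dict(finger_plane=8,sanding_block=8,short_clamp_mid=30,long_clamp_mid=30,plane_rest=0,block_rest=0,narrow_saddle=0,wide_saddle=0,glue_bottle=0,varnish_jar=0).items(): lm(n,z,"top",2)
for n in ("short_clamp_mid","long_clamp_mid"): sil(n,30,"top",1)
E
```

```text
lm wide_saddle 0.73 [315. 232.] [416.8 171. ]
  lm long_clamp_mid 0.75 [315. 243.] [417.1 171.5]
long_clamp_mid 0.62 [296. 173. 335. 322.] ctr [414.8 179.6] size [ 32.9 133.9] long 107.9
long_clamp_mid 0.62 [296.2, 172.9, 335.2, 321.5] c [414.1 180.9] ang -72.0
[(-71, 3.0, -0.3), (-67, 5.0, -0.3), (-63, 15.0, 5.2), (-59, 33.0, 0.2), (-55, 33.0, 0.2), (-51, 28.0, -0.2), (-47, 30.0, -1.1), (-43, 32.0, -0.6), (-39, 33.0, -0.1), (-35, 34.0, 0.3), (-31, 34.0, 0.4), (-27, 33.0, -0.0), (-23, 29.0, -0.0), (-19, 4.0, 0.0), (-15, 4.0, 0.0), (-11, 4.0, 0.1), (-7, 4.0, 0.1), (-3, 4.0, 0.1), (1, 4.0, 0.2), (5, 4.0, 0.2), (9, 4.0, 0.2), (13, 4.0, 0.2), (17, 4.0, 0.2), (21, 3.0, -0.1), (25, 5.0, -0.1), (29, 29.0, 0.3), (33, 34.0, -0.0), (37, 33.0, -0.0), (41, 33.0, -0.0), (45, 33.0, 0.0), (49, 33.0, 0.1), (53, 30.0, 0.1), (57, 5.0, 0.1), (61, 4.0, -0.3)]
  lm finger_plane 0.77 [167. 211.] [559.4 450.5]
  lm sanding_block 0.87 [438. 274.] [ 401.3 -274.5]
  lm short_clamp_mid 0.63 [266. 264.] [417.4 176.2]
  lm long_clamp_mid 0.78 [267. 266.] [412.7 174.5]
  lm plane_rest 0.89 [171. 211.] [560.3 442.2]
  lm block_rest 0.9 [442. 271.] [ 408.6 -285.4]
  lm wide_saddle 0.76 [265. 264.] [421.  181.8]
  lm glue_bottle 0.71 [287. 192.] [618.6 129.1]
  lm varnish_jar 0.76 [322. 190.] [626.  35.]
  lm varnish_jar 0.24 [439. 274.] [ 400.  -277.2]
long_clamp_mid 0.56 [242. 254. 289. 280.] ctr [406.2 202.8] size [29.6 60. ] long 98.0
```

```bash
python3 - <<'E'
from h import *
plan((454,364,240,-142))
E
```

```text
t 46.45 pos [427.3 140.1 243.7] q [ 0.68  0.09 -0.42  0.   -1.06 -0.36] F [ 0.4 -0.1 -0.4] w 45.3 ff 0.0
q6 here by ty -162
-> [ 454.  364.  240. -142.] shift [-3.4, -1.6, 0.06] turn [-0.0, 0.0, -1.96] minrows 4.1
```

>>> {"api": "step_arm", "payload": {"motion": [[[-0.65, -0.3, 0], [0, 0, -0.4]], [[-1.35, -0.62, 0], [0, 0, -0.8]], [[-2.1, -1.0, 0], [0, 0, -1.2]], [[-2.8, -1.32, 0], [0, 0, -1.6]], [[-3.4, -1.6, 0.06], [0, 0, -1.96]]]}}

```text
time_s: 47.08
tcp_pos: [454.2, 365.9, 240.1]
tcp_rot: [[0.618, -0.786, 0.0], [-0.786, -0.618, 0.0], [0.0, -0.001, -1.0]]
wrist_force: [0.1, 0.0, 0.4]
gripper_width: 45.4
finger_force: 0.0
```

>>> {"api": "step_arm", "payload": {"motion": [[[0, 0, 0], [0, 0, 0]], [[0, 0, 0], [0, 0, 0]], [[0, 0, 0], [0, 0, 0]], [[0, 0, 0], [0, 0, 0]], [[0, 0, 0], [0, 0, 0]]]}}

```text
time_s: 47.7
tcp_pos: [454.1, 363.5, 240.5]
tcp_rot: [[0.615, -0.788, 0.0], [-0.788, -0.615, 0.0], [-0.0, -0.001, -1.0]]
wrist_force: [-0.5, 0.6, 0.1]
gripper_width: 45.3
finger_force: 0.0
```

```bash
python3 - <<'E'
from h import *
im=optics.capture("wrist");cv2.imwrite("pics/cur.png",im);cm=optics.camera_model("wrist")
clampfit("short_clamp_mid");lm("short_clamp_mid",30,k=1)
sil("narrow_saddle",7,k=1)
hsv=cv2.cvtColor(im,cv2.COLOR_BGR2HSV)
y=((hsv[...,0]>20)&(hsv[...,0]<34)&(hsv[...,1]>120)&(hsv[...,2]>130)).astype(np.uint8);y[:200]=0;y[260:]=0;y[:,:260]=0;y[:,380:]=0
n,l,s,c=cv2.connectedComponentsWithStats(y)
for k in range(1,n):
    if s[k][4]>15: print("screw",c[k].round(1),s[k][4],ray("",c[k],7,cm)[:2].round(1))
d=finder.silhouettes("short_clamp_mid","wrist")[0]["region"]
print([(v,int(d[v].sum())) for v in range(170,320,3)])
sil("finger_plane",29,k=1);sil("plane_rest",22,k=1)
optics.capture("top");sil("varnish_jar",82,"top",1);lm("varnish_jar",0,"top",1);lm("glue_bottle",0,"top",1);lm("sanding_block",8,"top",1)
E
```

```text
no sil
  lm short_clamp_mid 0.72 [315. 235.] [438.2 383.1]
narrow_saddle 0.84 [262. 214. 365. 258.] ctr [453.  401.7] size [40.3 38. ] long 35.9
screw [313.4 204.9] 71 [451.7 368.6]
screw [275.5 229.8] 49 [464.  406.7]
screw [355.5 231.1] 51 [408.1 364.4]Traceback (most recent call last):
  File "<stdin>", line 10, in <module>
IndexError: list index out of range
```

```bash
python3 -c "
from h import *
print(robot.finish_job())"
```

```text
the job is handed in; nothing more can be done
None
```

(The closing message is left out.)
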